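# Hook the lay bar on its post and swing it home behind the bolt

### The arm

A 7-joint arm with a two-finger parallel gripper is mounted at the origin on a cart in front of the work surface, level with it; the furniture and walls round the work are solid. World frame = base frame: x ahead of the robot, y to its left, z up, the work surface at z = 0. Lengths are in m, angles in rad, forces in N, time in s.
With the tool pointing down it reaches from about 0.35 to 0.9 m from the base axis. Payload 8.1 kg.
Tool frame: the origin (TCP) lies on the centre line of the jaws, within the pads' length; the fingertips stand 11 mm ahead of it and the grasp point (between the pads) lies 8 mm behind it (bot.tcp_to_tips is the distance from the TCP to the fingertips, in m); y points along the fingers, z is the direction in which the jaws open and shut, and the axes are right-handed (so a half turn about y gives the same grasp; the last joint's range is limited). The gripper opens to 92 mm and grips with 3 to 60 N. Pads are 19 mm wide; open, the fingers measure 130 mm over their backs; the gripper's body (75 mm by 190 mm) begins 47 mm behind the grasp point.
Start: joints at [-1.24, 0.434, 0.025, 1.573, -0.012, 1.134, -0.075], TCP at [0.263, 0.567, 0.238] pointing down, gripper open.
Joint ranges: [-2.62, 2.62], [-0.44, 2.09], [-1.27, 1.32], [0.08, 2.57], [-1.32, 4.46], [0.12, 2], [-2.74, 2.74]. Speed limits (rad/s): [2.22, 2.22, 3.01, 3.01, 3.14, 3.14, 3.14].

### API

Orientations are given as a 3x3 rotation matrix whose columns are the frame's x, y, z axes.
In Python, from cell import monitor, vision, workorder, bot gives the robot as it stands.
- The arm moves only by the tool send_rows, never from a script. Its arguments are lists of equal length, an entry for each row: "hand": the opening, from 0 (shut) to 1 (fully open); "translation": the shift along the tool's x, y, z in mm, a list of three; "rot": the turn, a rotation vector about the tool's x, y, z in degrees, a list of three. A call has 1 to 8 rows; each row is the pose to reach, as a shift and turn from the pose commanded when the call began, along the tool's axes at that moment; what a row does not reach only later rows make up. A row lasts 1/12 s, in which the tool goes at most 41.7 mm and 7.16 degrees, less where a joint would pass 70% of its speed; a pose out of reach is approached as far as the arm can. A call with a gripper value outside its range is refused whole. The fingers move at their own pace and stop on an object; "newtons" is the grip in N (left out, the last holds). Time passes only in rows, so rows that repeat a pose let the fingers close. It gives the time, the measured TCP pose, the force and the opening at its end, in the units of the state.
- monitor.get_state(): the state, without advancing time (a new reading comes with each control period).
- vision.grab_frame(name): name is "scene" or "top" or "wrist"; returns the picture (400x640x3 uint8, red, green, blue); there is no depth.
- vision.camera_params(name): a dict with "fov_y" (degrees; the focal length in pixels is half the picture's height over the tangent of half this angle, whatever the lens; pixels are square), "cx", "cy" (the principal point, pixels), "cam_to_world" (4x4, takes a point from camera to world coordinates); the wrist camera has in their place "hand_eye" (4x4, takes a point from camera to tool coordinates, whose origin is the TCP and whose axes are the tool frame's). Camera axes: x right, y up, looking along -z (the intrinsics and any distortion apply to the point x, -y, -z); pixel columns grow to the right and rows downward; lengths in m; the calibration is good to about 2 mm. A picture is of the moment at which its call begins: read the wrist's pose just before it. camera_params takes no time and is no camera call.
- workorder.close_job(): hands the job in, once; it reports no verdict.
The state is a dict: "time_s": time; "qpos": joint angles; "joint_velocities": joint speeds; "tau": joint torques, N m; "tool_pos": TCP position; "tool_rot": TCP orientation; "ft_force": force on the tool from outside, world axes, zero at the start; "ft_torque": the same for the moment, N m; "width": opening from 0.0 (shut) to 1.0 (fully open).
Only numpy, scipy, OpenCV 4.12 (cv2) and the standard library are available. Lean on these libraries where they do the work, as an engineer would, in place of code of your own. Each camera call takes 0.05 s, during which the arm holds its last target.

### The job

The lay bar is off the registration board: hook its slotted end round the headed post, with the bar slanting so that its free end is still on your side of the keeper and clear of the bolt. Then, keeping the slot up against the post, swing the bar about the post past the sprung bolt until the bolt springs out in front of it, bed it firmly home against the keeper's stop with a push of about 14 N at the handle, and let go. Never force it: the bar must not bear on the post and keeper with more than 25 N in all; leave the other things where they are.

Things in the scene. Friction and masses are not known exactly. Their poses are not given: they have to be found in the camera images.
- board: Fixed registration board on the bench, grey top, plywood edge, 300 x 440 x 12 mm (its x, y, z). Origin: centre of its underside; +x points away from the robot, +y to the robot's left (turned by up to 0.2 rad), z up. It carries the post (far half, left) and the keeper with its bolt and stop (far half, right).
- post: Fixed steel post at board x = +45, y = +150 mm, joined to the keeper by a flush steel rail (forces on the keeper count with it). Origin: on its axis at the board's top. Shank 12 mm diameter, 14 mm high; above it a head 20 mm diameter, 6.5 mm thick, so the bar must be slid under the head from the side (4 mm spare height), not lowered over it.
- lay_bar: Loose flat aluminium bar, 30 x 294 x 10 mm (its x, y, z), 0.24 to 0.38 kg. Origin: middle of its underside. The free end (y = -147 mm) is square; the end at y = +147 mm has an open slot along y, 14 mm wide, 21 mm deep, round prong tips and root. A wooden handle rail stands along its top. It starts flat on the board's near half, slot to the left, its y axis within 0.45 rad of the board's.
- bar_eye (a point): Where the post's axis is when the slot is seated on it: on the bar's underside, at bar y = +133 mm. The post's shank has 1 mm play to each side in the slot.
- bar_tip (a point): Middle of the bar's free end, on its underside, bar y = -147 mm, 280 mm from bar_eye.
- bar_handle (a point): Middle of the wooden handle rail, at bar y = -10 mm, 28 mm above the bar's underside, 143 mm from bar_eye. The rail is 16 mm thick (bar x), 100 mm long (bar y) and 36 mm high, its top 46 mm above the bar's underside: pinch it across its 16 mm.
- bolt (a joint): How far the keeper's sprung steel bolt is pushed in (m): 0 = out, 0.011 = in; 2.5 N to 4.7 N. Out, it sticks 10 mm across the path of the bar's free end. Its near side is bevelled: a bar swung away from the robot meets it about 0.17 rad before home and pushes it in (3 to 6 N at the handle); its square far side springs out on the robot's side of the bar, with 1 mm play, at home.
- bone_folder: Bystander: flat bone folder, 22 x 146 x 8 mm, lying along the board's far edge. Origin: centre of its underside.
- eraser: Bystander: eraser, 23 x 46 x 13 mm, on the board's far edge behind the keeper. Origin: centre of its underside.
- masking_tape: Bystander: roll of tape, 118 mm diameter, 25 mm high, lying flat on the bench right of the board. Origin: centre of its underside.
- film_can: Bystander: small dark canister with a grey lid, 35 mm diameter, 51 mm high, right of the board. Origin: centre of its underside.
- pigment_tub: Bystander: squat tub with a black lid, 56 mm diameter, 52 mm high, right of the board. Origin: centre of its underside.
- pencil: Bystander: pencil, 167 mm long, 8 mm thick, on the bench right of the board. Origin: middle of it, underside.
- home_mid (a point): Point on the board's top at board x = +45, y = -130 mm, 280 mm from the post: where bar_tip lies when home if the keeper is at its middle setting. But the keeper, a dark steel casting 23 mm high, is clamped in slots and was set up to 12 mm either way along board x; that is not reported, so home must be felt: there the bar's far edge meets the rigid stop block at the keeper's far end.

How it is judged:
On the way, in this order (a step that is already met when the one before it is completed fails the run):
1. the slot is seated on the post (within 4 mm) with the bar still slanting, more than 0.1 rad from the board's y axis (horizontal distance between bar_eye and post below 0.004 m and distance between bar_eye and post below 0.008 m and angle between the y axis of lay_bar and the y axis of board, either way round above 0.1 rad), for 0.2 s.
2. the bar pushes the bolt in by more than 4 mm with the slot still on the post (within 6 mm) (value of joint bolt above 0.004 m and horizontal distance between bar_eye and post below 0.006 m).
3. the bar is bedded home: with the bolt out in front of it, it bears on post and keeper with more than 10 N in all (contact force between lay_bar and post above 10 N and value of joint bolt below 0.0015 m and x of bar_tip in the frame of board above 0.02 m and horizontal distance between bar_eye and post below 0.005 m), for 0.1 s.
At the end, for the whole second after the job is handed in: The bar lies flat on the board at rest, its slot on the post (bar_eye within 5 mm of the post's axis), in line with the board's y axis within 0.055 rad, its free end past the bolt (board x of bar_tip over 20 mm) and the bolt fully out again (under 1.5 mm) in front of it (horizontal distance between bar_eye and post below 0.005 m and value of joint bolt below 0.0015 m and x of bar_tip in the frame of board above 0.02 m and angle between the y axis of lay_bar and the y axis of board, either way round below 0.055 rad and angle between lay_bar's own z axis and vertical below 0.02 rad and z of bar_tip in the frame of board below 0.015 m and linear speed of lay_bar below 0.01 m/s); the robot touches nothing.
It fails at once if the bar bears on post and keeper with more than 25 N in all (contact force between lay_bar and post above 25 N).
It fails at once if one of the other loose things (bone folder, eraser, tape roll, canister, tub, pencil) is moved by more than 20 mm (distance of any of bone_folder, eraser, masking_tape, film_can, pigment_tub, pencil from where it was at the start of the episode above 0.02 m).
It also fails if it takes over 58 s, if anything falls off the work surface, if the arm or the gripper's body presses on something with over 40 N, if the wrist force passes 120 N, or if a joint passes its speed limit or range.

## Working session

There is one attempt and no reset: what is moved stays moved. The work goes in short steps, Python scripts to look and compute and a tool call to move; the robot and the scene stay as the last step left them, time stands still between calls to the robot, and variables do not carry over. Pictures are saved under pics/ and viewed, and the job is handed in when it is done.

Besides the shell and the picture viewer there is one more tool, called after "Emit:" by a JSON object that holds its "fn" and its "kwargs", one argument or row to a line. send_rows: Moves the arm, as the interface text tells. Its arguments: {"type":"object","properties":{"hand":{"type":"array"},"translation":{"type":"array"},"rot":{"type":"array"},"newtons":{"type":"number"}},"required":["hand","translation","rot"]}

```bash
mkdir -p pics; ls; python3 - <<'E'
from cell import monitor, vision, workorder, bot
import cv2, numpy as np
np.set_printoptions(precision=4,suppress=True)
s=monitor.get_state(); print(s)
for n in ["scene","top","wrist"]:
    im=vision.grab_frame(n); cv2.imwrite(f"pics/{n}0.png",im[:,:,::-1]); print(n,vision.camera_params(n))
print(bot.tcp_to_tips)
E
```

```text
pics
{'time_s': 0.0, 'qpos': array([-1.2396,  0.4352,  0.0249,  1.5741, -0.0116,  1.134 , -0.0751]), 'joint_velocities': array([ 0.0003,  0.0001, -0.0007,  0.001 , -0.0011,  0.0012,  0.001 ]), 'tau': array([ -0.    , -66.7862,   0.9844, -31.4453,  -0.0606,   0.043 ,
         0.0002]), 'tool_pos': array([0.2625, 0.5666, 0.2369]), 'tool_rot': array([[ 0.9073, -0.0005,  0.4204],
       [-0.4204, -0.0015,  0.9073],
       [ 0.0001, -1.    , -0.0016]]), 'ft_force': array([-0.0833,  1.0946, -0.039 ]), 'ft_torque': array([-0.0003,  0.0189, -0.052 ]), 'width': 1.0035038888532835}
scene {'fov_y': 56.04748135967359, 'cx': 318.965071759054, 'cy': 200.33526904632788, 'cam_to_world': array([[ 0.5221,  0.5374, -0.6623, -0.0191],
       [-0.8527,  0.3423, -0.3945, -0.4595],
       [ 0.0147,  0.7707,  0.637 ,  0.6194],
       [ 0.    ,  0.    ,  0.    ,  1.    ]])}
top {'fov_y': 45.44056331104562, 'cx': 317.269364579437, 'cy': 198.89422102656556, 'cam_to_world': array([[-0.0021,  0.9978, -0.0665,  0.4534],
       [-0.9996, -0.0003,  0.0269, -0.0854],
       [ 0.0268,  0.0665,  0.9974,  1.1959],
       [ 0.    ,  0.    ,  0.    ,  1.    ]])}
wrist {'fov_y': 59.763267553924194, 'cx': 315.1980998794398, 'cy': 202.5205970118238, 'hand_eye': array([[ 0.0008, -0.9651, -0.262 , -0.0706],
       [ 0.0014,  0.262 , -0.9651, -0.1475],
       [ 1.    ,  0.0004,  0.0016,  0.0001],
       [ 0.    ,  0.    ,  0.    ,  1.    ]])}
0.011
```

View pics/top0.png

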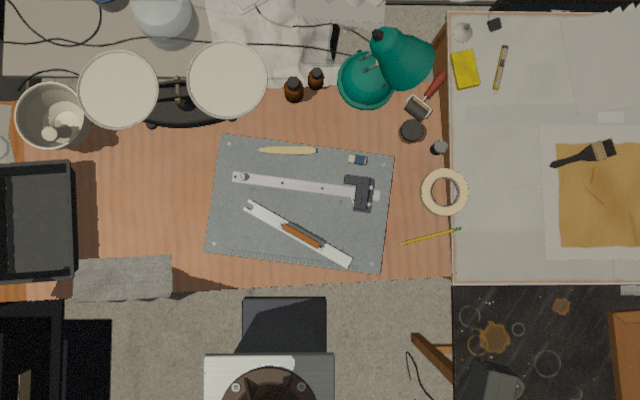

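View pics/scene0.png

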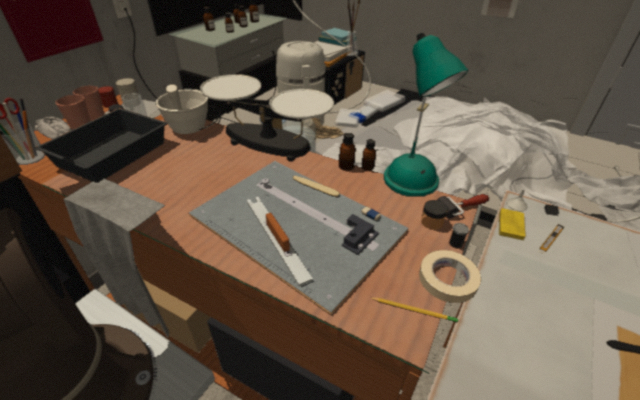

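View pics/wrist0.png

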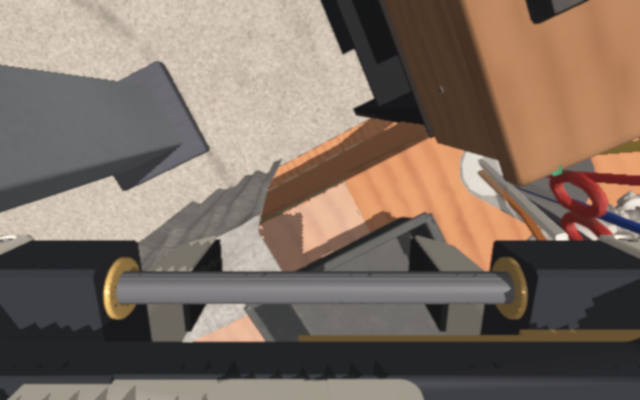

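```bash
cat > h.py <<'E'
import numpy as np, cv2
from cell import monitor, vision, workorder, bot
np.set_printoptions(precision=4,suppress=True)
def ray(name,px,state=None):
    c=vision.camera_params(name)
    f=200/np.tan(np.radians(c['fov_y']/2))
    d=np.array([(px[0]-c['cx'])/f,-(px[1]-c['cy'])/f,-1.0])
    if name=='wrist':
        s=state or monitor.get_state()
        T=np.eye(4);T[:3,:3]=s['tool_rot'];T[:3,3]=s['tool_pos'];M=T@c['hand_eye']
    else: M=c['cam_to_world']
    return M[:3,3],M[:3,:3]@d
def onz(name,px,z,state=None):
    o,d=ray(name,px,state); return o+d*(z-o[2])/d[2]
E
python3 - <<'E'
import cv2
im=cv2.imread('pics/top0.png')
cv2.imwrite('pics/top0c.png',cv2.resize(im[125:285,195:405],None,fx=3.75,fy=3.75,interpolation=cv2.INTER_CUBIC))
im=cv2.imread('pics/scene0.png')
cv2.imwrite('pics/scene0c.png',cv2.resize(im[155:305,185:415],None,fx=3.4,fy=3.4,interpolation=cv2.INTER_CUBIC))
E
python3 - <<'E'
from cell import vision
for n in ["scene","top","wrist"]: print(vision.camera_params(n).keys())
E
```

```text
dict_keys(['fov_y', 'cx', 'cy', 'cam_to_world'])
dict_keys(['fov_y', 'cx', 'cy', 'cam_to_world'])
dict_keys(['fov_y', 'cx', 'cy', 'hand_eye'])
```

View pics/top0c.png

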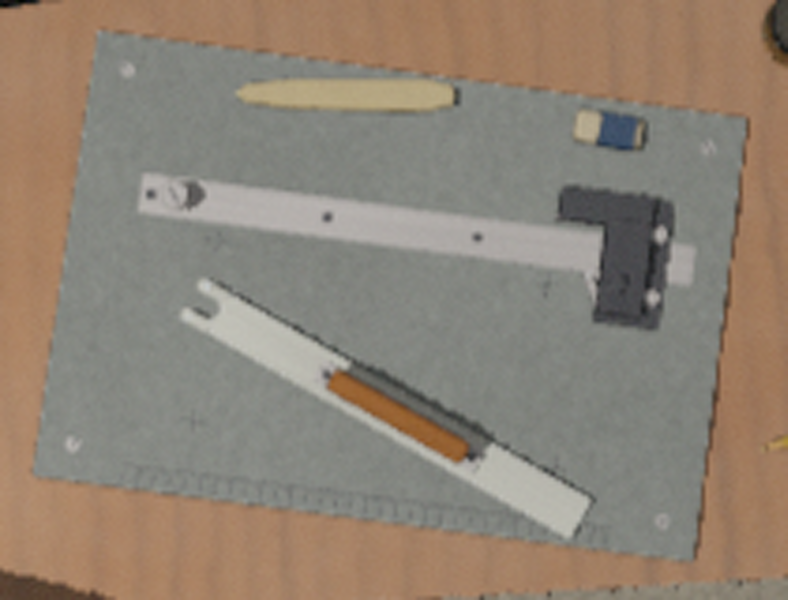

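View pics/scene0c.png

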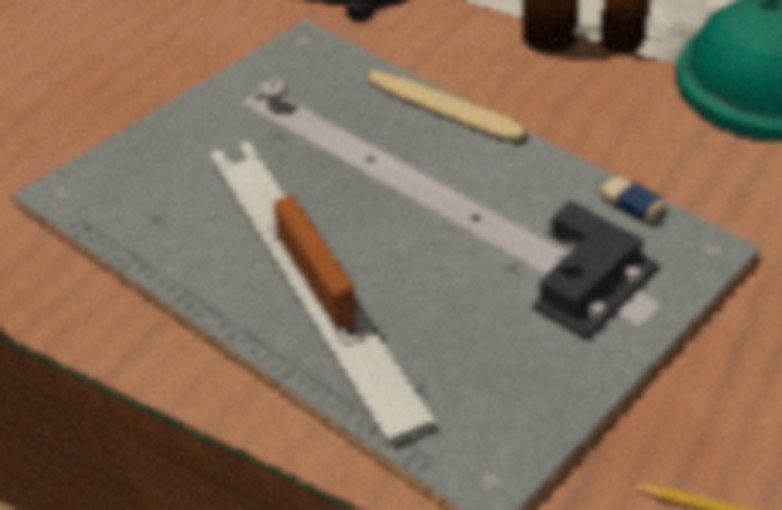

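```bash
python3 - <<'E'
from h import *
im=cv2.imread('pics/top0.png'); hsv=cv2.cvtColor(im,cv2.COLOR_BGR2HSV)
def c2(p): return ((p[0]+.5)/3.75+195-.5,(p[1]+.5)/3.75+125-.5)
def s2(p): return ((p[0]+.5)/3.4+185-.5,(p[1]+.5)/3.4+155-.5)
cor=[(98,31),(748,117),(695,560),(35,475)]
P=np.array([onz('top',c2(p),.012)[:2] for p in cor]); print(P)
print([np.linalg.norm(P[i]-P[(i+1)%4]) for i in range(4)])
S=np.array([onz('scene',s2(p),.012)[:2] for p in [(308,22),(758,253)]]);print('scene TL,TR',S)
S=onz('scene',s2((14,200)),.012);print('BL',S)
O=P.mean(0); ey=(P[0]-P[1]+P[3]-P[2]);ey/=np.linalg.norm(ey);ex=np.array([ey[1],-ey[0]])
print('board',O,ex,ey,np.arctan2(ex[1],ex[0]))
post=O+.045*ex+.15*ey; print('post nominal',post, 'seen head top', onz('top',c2((174,192)),.0325), onz('scene',s2((272,89)),.0325))
tip=[onz('top',c2(p),.022)[:2] for p in [(594,500),(573,540)]];print('tip corners',tip,np.linalg.norm(tip[0]-tip[1]))
pr=[onz('top',c2(p),.022)[:2] for p in [(206,280),(184,315)]];print('prongs',pr,np.linalg.norm(pr[0]-pr[1]))
t=(tip[0]+tip[1])/2;q=(pr[0]+pr[1])/2;print('len',np.linalg.norm(t-q),t,q)
st=[onz('scene',s2(p),.022)[:2] for p in [(437,428),(388,443)]];print('scene tip',np.array(st))
m=cv2.inRange(hsv,(5,120,60),(18,255,255));m[:180]=0;m[260:]=0;m[:,:270]=0;m[:,330:]=0
n,l,stt,cc=cv2.connectedComponentsWithStats(m);k=1+np.argmax(stt[1:,4])
cn=max(cv2.findContours((l==k).astype(np.uint8),0,1)[0],key=cv2.contourArea);r=cv2.minAreaRect(cn);print(r,stt[k])
bx=cv2.boxPoints(r);print('handle',onz('top',r[0],.058),[onz('top',b,.058) for b in bx])
E
```

```text
[[ 0.6973  0.1231]
 [ 0.6406 -0.3106]
 [ 0.3466 -0.2718]
 [ 0.4036  0.1608]]
[np.float64(0.4373852419271763), np.float64(0.296591043739264), np.float64(0.4362751621835504), np.float64(0.29613748239486476)]
scene TL,TR [[ 0.6964  0.1167]
 [ 0.6338 -0.3128]]
BL [0.4009 0.1562 0.012 ]
board [ 0.522  -0.0746] [ 0.9915 -0.1302] [0.1302 0.9915] -0.13061982874929154
post nominal [0.5862 0.0682] seen head top [0.5874 0.0691 0.0325] [0.5831 0.0652 0.0325]
tip corners [array([ 0.3866, -0.2044]), array([ 0.3607, -0.1905])] 0.029368248533895216
prongs [array([0.5307, 0.0491]), array([0.5077, 0.0633])] 0.026938626851124643
len 0.2924593483303507 [ 0.3737 -0.1975] [0.5192 0.0562]
scene tip [[ 0.3829 -0.2101]
 [ 0.3588 -0.192 ]]
((300.9385070800781, 235.60769653320312), (40.68339157104492, 5.82963228225708), 29.744882583618164) [283 224  37  24 237]
handle [ 0.4419 -0.0772  0.058 ] [array([ 0.4599, -0.0318,  0.058 ]), array([ 0.4719, -0.0386,  0.058 ]), array([ 0.4239, -0.1225,  0.058 ]), array([ 0.4119, -0.1156,  0.058 ])]
```

```bash
cat >> h.py <<'E'
from scipy.spatial.transform import Rotation as Rn
def pose(yaw_deg):  # tool x at yaw, y down
    a=np.radians(yaw_deg); x=np.array([np.cos(a),np.sin(a),0]); y=np.array([0,0,-1.]); return np.c_[x,y,np.cross(x,y)]
def plan(p,yaw,R0=None,p0=None):
    s=monitor.get_state(); R0=s['tool_rot'] if R0 is None else R0; p0=s['tool_pos'] if p0 is None else p0
    t=R0.T@(np.array(p)-p0)*1000; r=Rn.from_matrix(R0.T@pose(yaw)).as_rotvec(degrees=True)
    return np.round(t,1),np.round(r,2)
def st():
    s=monitor.get_state(); R=s['tool_rot']; print('t',round(s['time_s'],2),'p',s['tool_pos'],'yaw',np.degrees(np.arctan2(R[1,0],R[0,0])).round(2),'down',R[:,1],'F',s['ft_force'],'T',s['ft_torque'],'w',round(s['width'],3),'q',s['qpos']); return s
E
python3 - <<'E'
from h import *
print(plan((.442,-.078,.2),-119.8)); print(plan((.37,.24,.23),-70))
E
```

```text
(array([ 433.8,   37.8, -509.6]), array([ 0.04, 94.95,  0.06]))
(array([ 234.8,    7.4, -251.4]), array([ 0.06, 45.15,  0.03]))
```

Emit:
{"fn": "send_rows", "kwargs": {
  "hand": [1,1,1,1,1,1,1,1],
  "translation": [
    [27,2,-31],
    [54,3,-62],
    [81,4,-93],
    [108,5,-124],
    [135,6,-155],
    [162,7,-186],
    [189,8,-217],
    [216,10,-250]
  ],
  "rot": [
    [0,6,0],
    [0,12,0],
    [0,18,0],
    [0,24,0],
    [0,30,0],
    [0,36,0],
    [0,42,0],
    [0,48,0]
  ]
}}

```text
time_s: 0.82
tool_pos: [0.3535, 0.2486, 0.2278]
tool_rot: [[0.29, 0.0, 0.957], [-0.957, 0.001, 0.29], [-0.0, -1.0, 0.0]]
ft_force: [2.0, -0.4, 0.1]
width: 1.001
```

```bash
python3 - <<'E'
from h import *
st(); print(plan((.442,-.078,.2),-119.8))
E
```

```text
t 0.82 p [0.3535 0.2486 0.2278] yaw -73.15 down [ 0.0002  0.0006 -1.    ] F [ 2.0005 -0.3999  0.0638] T [-0.0529 -0.0372 -0.0273] w 1.001 q [-0.9894  0.1222  0.2834  2.0464 -0.0415  0.9777 -0.3908]
(array([338.2,  27.7, -10. ]), array([-0.01, 46.65, -0.03]))
```

Emit:
{"fn": "send_rows", "kwargs": {
  "hand": [1,1,1,1,1,1,1,1],
  "translation": [
    [40,4,-1],
    [80,7,-3],
    [120,11,-4],
    [160,14,-5],
    [200,18,-6],
    [240,21,-7],
    [280,25,-9],
    [320,28,-10]
  ],
  "rot": [
    [0,6,0],
    [0,12,0],
    [0,18,0],
    [0,24,0],
    [0,30,0],
    [0,36,0],
    [0,42,0],
    [0,46.65,0]
  ]
}}

```text
time_s: 1.48
tool_pos: [0.438, -0.0602, 0.1997]
tool_rot: [[-0.497, 0.0, 0.868], [-0.868, 0.0, -0.497], [-0.001, -1.0, 0.0]]
ft_force: [1.1, 0.0, -0.7]
width: 1.001
```

```bash
python3 - <<'E'
from h import *
st(); print(plan((.442,-.078,.2),-119.8))
E
```

```text
t 1.48 p [ 0.438  -0.0602  0.1997] yaw -119.8 down [ 0.0005  0.0004 -1.    ] F [ 1.1162  0.0442 -0.7467] T [-0.0284  0.093   0.0145] w 1.001 q [-0.5331  0.1883  0.6477  2.0861 -0.1442  0.9094 -0.3253]
(array([13.5, -0.3, 12.4]), array([-0.01, -0.  , -0.03]))
```

Emit:
{"fn": "send_rows", "kwargs": {
  "hand": [1,1,1],
  "translation": [
    [13.5,20,12],
    [13.5,40,12],
    [13.5,40,12]
  ],
  "rot": [
    [0,0,0],
    [0,0,0],
    [0,0,0]
  ]
}}

```text
time_s: 1.73
tool_pos: [0.44, -0.0771, 0.1572]
tool_rot: [[-0.495, -0.005, 0.869], [-0.869, -0.001, -0.495], [0.003, -1.0, -0.004]]
ft_force: [-1.3, 0.7, 0.8]
width: 1.0
```

```bash
python3 - <<'E'
from h import *
st()
cv2.imwrite('pics/w1.png',vision.grab_frame('wrist')[:,:,::-1])
E
```

```text
t 1.73 p [ 0.44   -0.0771  0.1572] yaw -119.68 down [-0.0045 -0.0008 -1.    ] F [-1.2596  0.7336  0.7576] T [-0.0224  0.1513  0.0418] w 1.0 q [-0.4614  0.2705  0.6341  2.1257 -0.2178  0.8124 -0.2112]
```

View pics/w1.png

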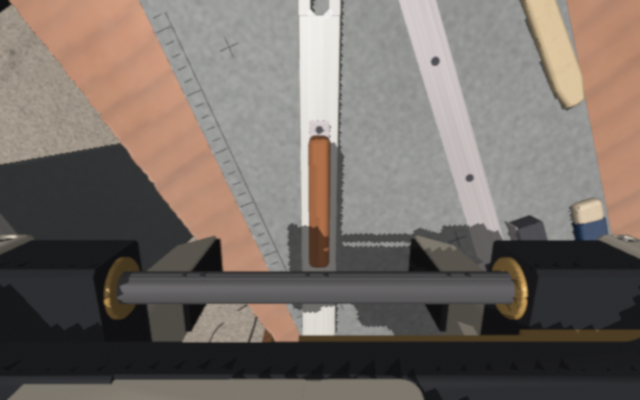

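```bash
python3 - <<'E'
from h import *
s=monitor.get_state()
a=onz('wrist',(319,137),.058);b=onz('wrist',(319,264),.058);print(a,b,np.linalg.norm(a-b),np.degrees(np.arctan2(*(a-b)[[1,0]])),(a+b)/2)
# bar edges at z .022: rows 60 and 115
for r in (60,115): 
    l=onz('wrist',(300,r),.022);q=onz('wrist',(340,r),.022);print(l,q,np.linalg.norm(l-q))
for r in ((302,2),(339,2),(320,14)): print(onz('wrist',r,.022))
print(plan((.442,-.078,.037),-119.8))
E
python3 -c "
import cv2
im=cv2.imread('pics/w1.png');cv2.imwrite('pics/w1c.png',cv2.resize(im[0:280,250:400],None,fx=2.1,fy=2.1,interpolation=cv2.INTER_CUBIC))"
```

```text
[ 0.467  -0.0336  0.058 ] [ 0.4192 -0.1182  0.058 ] 0.09719238539920788 60.520981138806796 [ 0.4431 -0.0759  0.058 ]
[0.4817 0.021  0.022 ] [0.5081 0.006  0.022 ] 0.03040857786489642
[ 0.4612 -0.014   0.022 ] [ 0.4887 -0.0296  0.022 ] 0.031642848215236524
[0.5029 0.0544 0.022 ]
[0.5263 0.041  0.022 ]
[0.5104 0.041  0.022 ]
(array([  0.5, 121.6,   2.6]), array([0.19, 0.2 , 0.14]))
```

View pics/w1c.png

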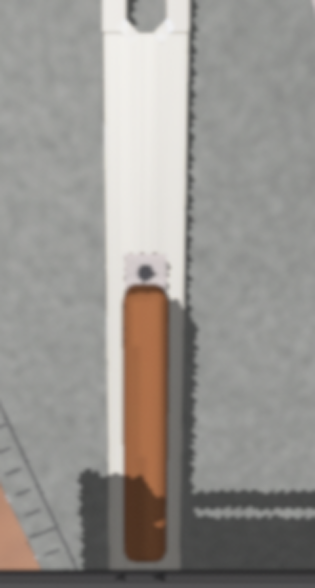

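Emit:
{"fn": "send_rows", "kwargs": {
  "hand": [1,1,1,1,1,1],
  "translation": [
    [0,30,1],
    [0,60,1.5],
    [0,85,2],
    [0,105,2],
    [0,112,2],
    [0,112,2]
  ],
  "rot": [
    [0,0,0],
    [0,0.3,0],
    [0,0.3,0],
    [0,0.3,0],
    [0,0.3,0],
    [0,0.3,0]
  ]
}}

```text
time_s: 2.28
tool_pos: [0.4432, -0.0759, 0.0474]
tool_rot: [[-0.496, -0.002, 0.868], [-0.868, 0.001, -0.496], [0.0, -1.0, -0.002]]
ft_force: [-0.2, -0.6, 0.7]
width: 1.001
```

```bash
python3 - <<'E'
from h import *
st(); print(plan((.4425,-.077,.037),-119.6))
cv2.imwrite('pics/w2.png',vision.grab_frame('wrist')[:,:,::-1])
st()
E
```

```text
t 2.28 p [ 0.4432 -0.0759  0.0474] yaw -119.73 down [-0.0019  0.0007 -1.    ] F [-0.1978 -0.6268  0.738 ] T [-0.0917  0.0884  0.0017] w 1.001 q [-0.3202  0.47    0.4901  2.2166 -0.424   0.5459 -0.0265]
(array([ 1.3, 10.4, -0.1]), array([ 0.12, -0.13,  0.02]))
t 2.33 p [ 0.4439 -0.0763  0.0483] yaw -119.75 down [-0.0003  0.0005 -1.    ] F [ 0.4483 -0.0419 -0.3927] T [-0.0899  0.0945  0.0115] w 1.0 q [-0.3207  0.4684  0.4914  2.2158 -0.4231  0.5468 -0.0271]
```

View pics/w2.png

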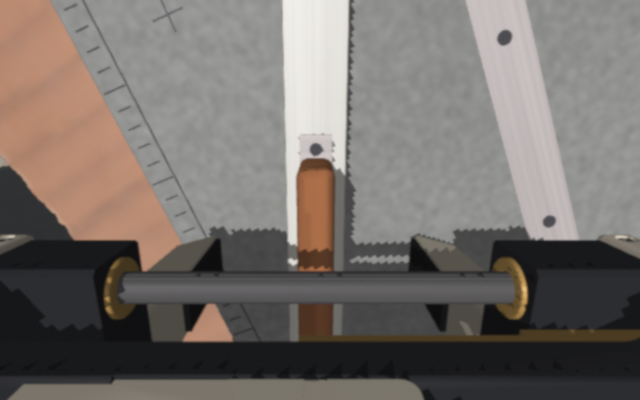

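Emit:
{"fn": "send_rows", "kwargs": {
  "hand": [1,1,0.1,0.1,0.1,0.1,0.1,0.1],
  "translation": [
    [0,9,0],
    [0,11,0],
    [0,11,0],
    [0,11,0],
    [0,11,0],
    [0,11,0],
    [0,11,0],
    [0,11,0]
  ],
  "rot": [
    [0,0,0],
    [0,0,0],
    [0,0,0],
    [0,0,0],
    [0,0,0],
    [0,0,0],
    [0,0,0],
    [0,0,0]
  ],
  "newtons": 25
}}

```text
time_s: 3.0
tool_pos: [0.4437, -0.0769, 0.0369]
tool_rot: [[-0.497, 0.0, 0.868], [-0.868, 0.0, -0.497], [-0.0, -1.0, 0.0]]
ft_force: [0.2, 0.3, -0.3]
width: 0.611
```

```bash
python3 - <<'E'
from h import *
s=st()
E
```

```text
t 3.0 p [ 0.4437 -0.0769  0.0369] yaw -119.81 down [ 0.0002  0.     -1.    ] F [ 0.2037  0.2625 -0.2858] T [-0.1144  0.0533 -0.0387] w 0.611 q [-0.3023  0.4893  0.4705  2.2229 -0.4449  0.5182 -0.0081]
```

Emit:
{"fn": "send_rows", "kwargs": {
  "hand": [0.1,0.1,0.1,0.1,0.1,0.1,0.1,0.1],
  "translation": [
    [0,0,0],
    [0,0,0],
    [0,0,0],
    [0,0,0],
    [0,0,0],
    [0,0,0],
    [0,0,0],
    [0,0,0]
  ],
  "rot": [
    [0,0,0],
    [0,0,0],
    [0,0,0],
    [0,0,0],
    [0,0,0],
    [0,0,0],
    [0,0,0],
    [0,0,0]
  ],
  "newtons": 25
}}

```text
time_s: 3.67
tool_pos: [0.4435, -0.0768, 0.0367]
tool_rot: [[-0.497, -0.0, 0.868], [-0.868, 0.0, -0.497], [-0.0, -1.0, -0.0]]
ft_force: [0.2, -0.3, 0.0]
width: 0.175
```

```bash
python3 - <<'E'
from h import *
s=st()
E
```

```text
t 3.67 p [ 0.4435 -0.0768  0.0367] yaw -119.8 down [-0.0002  0.0001 -1.    ] F [ 0.1987 -0.3125  0.0433] T [-0.0698  0.2335  0.1569] w 0.175 q [-0.3022  0.4896  0.4703  2.2231 -0.4449  0.5182 -0.0079]
```

Emit:
{"fn": "send_rows", "kwargs": {
  "hand": [0.1,0.1,0.1,0.1,0.1,0.1,0.1,0.1],
  "translation": [
    [0,-1,3],
    [0,-1,10],
    [0,-1,20],
    [0,-1,30],
    [0,-1,40],
    [0,-1,48],
    [0,-1,52],
    [0,-1,53]
  ],
  "rot": [
    [0,0,0],
    [0,0,0],
    [0,0,0],
    [0,0,0],
    [0,0,0],
    [0,0,0],
    [0,0,0],
    [0,0,0]
  ]
}}

```text
time_s: 4.33
tool_pos: [0.4906, -0.1041, 0.0377]
tool_rot: [[-0.498, 0.001, 0.867], [-0.867, -0.001, -0.498], [0.0, -1.0, 0.001]]
ft_force: [-0.8, -0.2, -3.1]
width: 0.171
```

```bash
python3 - <<'E'
from h import *
s=st()
for n in ('wrist','top','scene'):
    im=vision.grab_frame(n)[:,:,::-1]; cv2.imwrite(f'pics/{n}3.png',im)
im=cv2.imread('pics/top3.png');a=cv2.resize(im[150:280,210:400],None,fx=4,fy=4,interpolation=cv2.INTER_CUBIC);cv2.imwrite('pics/top3c.png',a)
st()
E
```

```text
t 4.33 p [ 0.4906 -0.1041  0.0377] yaw -119.85 down [ 0.0006 -0.0005 -1.    ] F [-0.8348 -0.181  -3.1133] T [-0.1093  0.1169  0.0566] w 0.171 q [-0.2445  0.5456  0.4734  2.1022 -0.4395  0.5885  0.0199]
t 4.48 p [ 0.4892 -0.1031  0.0376] yaw -119.81 down [-0.0007  0.0003 -1.    ] F [-0.2832  0.6148 -2.1991] T [-0.1103  0.0733  0.0062] w 0.171 q [-0.2456  0.5445  0.473   2.1048 -0.4395  0.5883  0.0196]
```

View pics/wrist3.png

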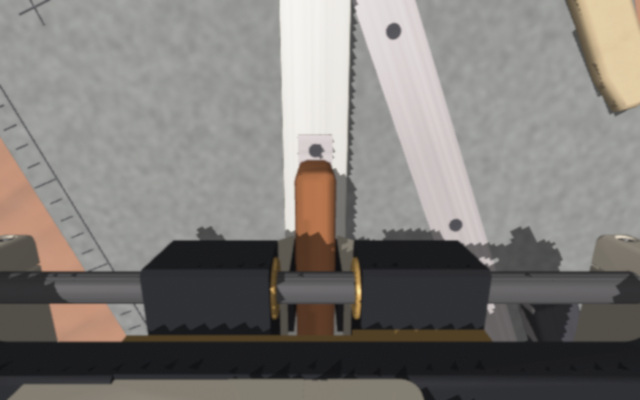

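View pics/top3c.png

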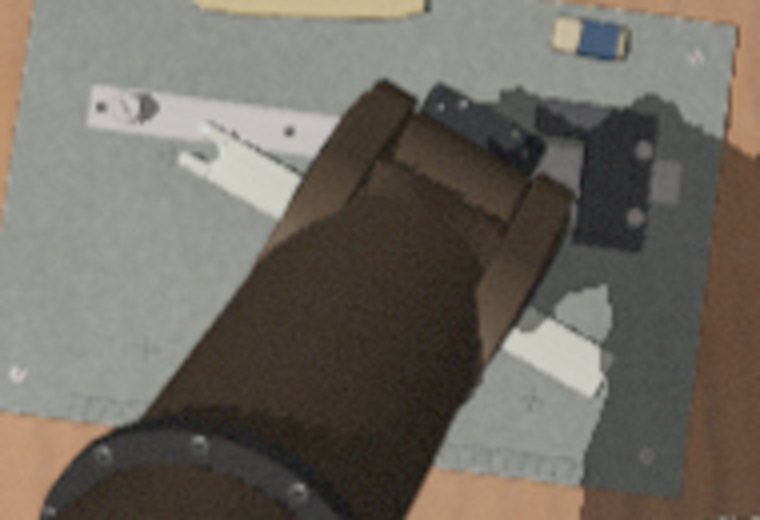

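View pics/scene3.png

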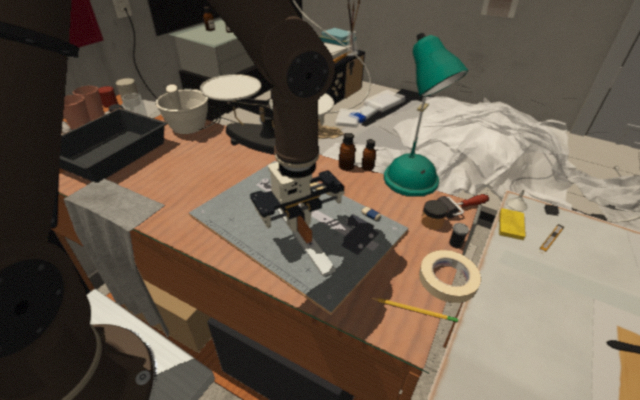

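```bash
python3 - <<'E'
from h import *
im=cv2.imread('pics/top3.png');a=cv2.resize(im[160:215,220:300],None,fx=10,fy=10,interpolation=cv2.INTER_CUBIC);cv2.imwrite('pics/top3d.png',a)
E
```

```text
(no output)
```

View pics/top3d.png

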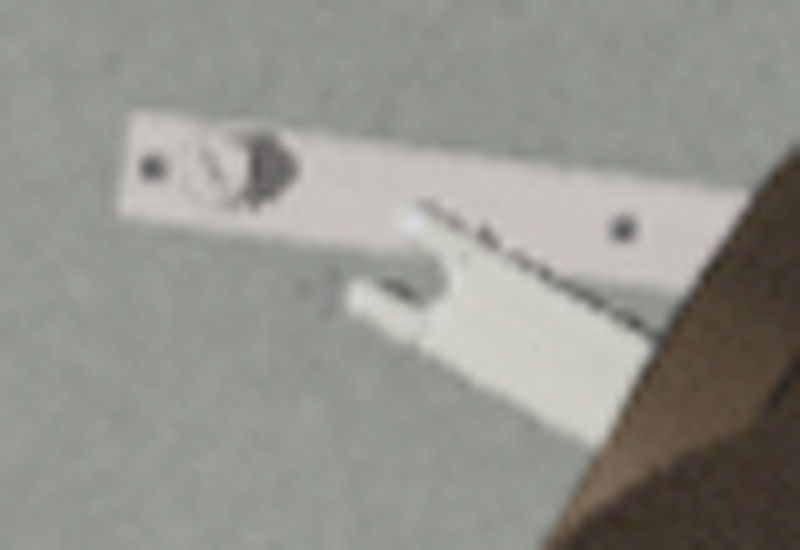

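```bash
python3 - <<'E'
from h import *
c=lambda p:((p[0]+.5)/10+219.5,(p[1]+.5)/10+159.5)
head=onz('top',c((215,170)),.0325)[:2]
p1=onz('top',c((402,212)),.023)[:2];p2=onz('top',c((347,292)),.023)[:2];rt=onz('top',c((450,275)),.023)[:2]
u=np.array([.497,.868]);v=np.array([.868,-.497])
print(head,p1,p2,rt,np.linalg.norm(p1-p2))
for n,p in (('p1',p1),('p2',p2),('mid',(p1+p2)/2),('root',rt)): d=head-p; print(n,d@u*1e3,d@v*1e3)
# edge line of bar: near edge and far edge
e1=onz('top',c((590,443)),.023)[:2];e2=onz('top',c((430,350)),.023)[:2];print('near edge dir',np.degrees(np.arctan2(*(e2-e1)[::-1])),(head-e1)@v*1e3,(head-e2)@v*1e3)
f1=onz('top',c((655,340)),.023)[:2];f2=onz('top',c((470,235)),.023)[:2];print('far edge',np.degrees(np.arctan2(*(f2-f1)[::-1])),(head-f1)@v*1e3,(head-f2)@v*1e3)
E
```

```text
[0.5856 0.069 ] [0.5763 0.0244] [0.5566 0.0378] [0.5608 0.0125] 0.02384842238683521
p1 43.36261555791845 -14.151708404393844
p2 41.58873590389928 9.635827593967926
mid 42.4756757309089 -2.2579404052129117
root 61.38803553218926 -6.544397176575932
near edge dir 59.77336436904616 12.236659647857028 11.89364409084748
far edge 60.34798564194449 -17.665476800458087 -17.535101066057678
```

Emit:
{"fn": "send_rows", "kwargs": {
  "hand": [0.1,0.1,0.1,0.1,0.1,0.1],
  "translation": [
    [-3,0,-2.5],
    [-10,0,-2.5],
    [-18,0,-2.5],
    [-26,0,-2.5],
    [-30,0,-2.5],
    [-30,0,-2.5]
  ],
  "rot": [
    [0,0,0],
    [0,0,0],
    [0,0,0],
    [0,0,0],
    [0,0,0],
    [0,0,0]
  ]
}}

```text
time_s: 4.98
tool_pos: [0.5032, -0.0743, 0.0377]
tool_rot: [[-0.495, 0.0, 0.869], [-0.869, 0.001, -0.495], [-0.001, -1.0, 0.0]]
ft_force: [-0.4, 0.6, -3.1]
width: 0.174
```

```bash
python3 - <<'E'
from h import *
s=st()
im=vision.grab_frame('top')[:,:,::-1];cv2.imwrite('pics/top4.png',im)
a=cv2.resize(im[160:215,220:300],None,fx=10,fy=10,interpolation=cv2.INTER_CUBIC);cv2.imwrite('pics/top4d.png',a)
E
```

```text
t 4.98 p [ 0.5032 -0.0743  0.0377] yaw -119.67 down [ 0.0004  0.0005 -1.    ] F [-0.353   0.628  -3.1044] T [-0.0329  0.1179  0.0398] w 0.174 q [-0.3056  0.5545  0.4769  2.0849 -0.4436  0.5998 -0.0358]
```

View pics/top4d.png

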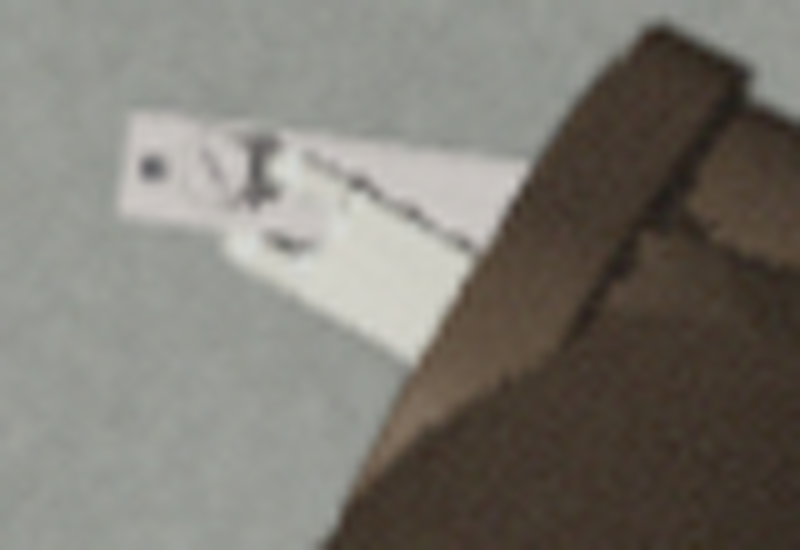

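```bash
python3 - <<'E'
from h import *
c=lambda p:((p[0]+.5)/10+219.5,(p[1]+.5)/10+159.5)
head=onz('top',c((215,170)),.0325)[:2]
u=np.array([.497,.868]);v=np.array([.868,-.497])
for n,p in dict(p1=(280,158),p2=(227,245),n1=(245,268),n2=(410,364),f1=(310,156),f2=(475,251)).items():
    d=head-onz('top',c(p),.023)[:2]; print(n,d@u*1e3,d@v*1e3)
E
```

```text
p1 10.690716019350653 -10.804946916197203
p2 10.258906753988024 14.227961633395509
n1 16.94111750540568 16.938046333009478
n2 63.88977433967335 17.30971752808804
f1 16.82297051061956 -14.895449571413653
f2 63.73839272938993 -14.723808364244046
```

Emit:
{"fn": "send_rows", "kwargs": {
  "hand": [0.1,0.1,0.1,0.1,0.1,0.1,0.1,0.1],
  "translation": [
    [0,0,1.2],
    [-2,0,1.2],
    [-4,0,1.2],
    [-6,0,1.2],
    [-8,0,1.2],
    [-10,0,1.2],
    [-12,0,1.2],
    [-12,0,1.2]
  ],
  "rot": [
    [0,0,0],
    [0,0,0],
    [0,0,0],
    [0,0,0],
    [0,0,0],
    [0,0,0],
    [0,0,0],
    [0,0,0]
  ]
}}

```text
time_s: 5.7
tool_pos: [0.5096, -0.0656, 0.0378]
tool_rot: [[-0.497, 0.0, 0.868], [-0.868, 0.0, -0.497], [-0.0, -1.0, -0.0]]
ft_force: [0.0, 0.2, -2.9]
width: 0.172
```

```bash
python3 - <<'E'
from h import *
s=st()
E
```

```text
t 5.7 p [ 0.5096 -0.0656  0.0378] yaw -119.78 down [ 0.0001  0.0003 -1.    ] F [ 0.0003  0.2008 -2.8933] T [-0.1269  0.0632  0.0071] w 0.172 q [-0.3236  0.561   0.4794  2.0723 -0.4448  0.6076 -0.0556]
```

Emit:
{"fn": "send_rows", "kwargs": {
  "hand": [0.1,0.1,0.1,0.1,0.1,0.1,0.1],
  "translation": [
    [-2,0,0],
    [-4,0,0],
    [-6,0,0],
    [-8,0,0],
    [-9,0,0],
    [-10,0,0],
    [-10,0,0]
  ],
  "rot": [
    [0,0,0],
    [0,0,0],
    [0,0,0],
    [0,0,0],
    [0,0,0],
    [0,0,0],
    [0,0,0]
  ]
}}

```text
time_s: 6.28
tool_pos: [0.5145, -0.0573, 0.0378]
tool_rot: [[-0.497, 0.0, 0.868], [-0.868, 0.0, -0.497], [-0.0, -1.0, 0.0]]
ft_force: [0.0, 0.2, -3.0]
width: 0.172
```

```bash
python3 - <<'E'
from h import *
s=st()
im=vision.grab_frame('top')[:,:,::-1];cv2.imwrite('pics/top5.png',im)
a=cv2.resize(im[160:215,220:300],None,fx=10,fy=10,interpolation=cv2.INTER_CUBIC);cv2.imwrite('pics/top5d.png',a)
E
```

```text
t 6.28 p [ 0.5145 -0.0573  0.0378] yaw -119.79 down [ 0.0001  0.0001 -1.    ] F [ 0.0038  0.1914 -2.9887] T [-0.0817  0.1113  0.0085] w 0.172 q [-0.3405  0.5658  0.4812  2.0632 -0.4459  0.6132 -0.0726]
```

View pics/top5d.png

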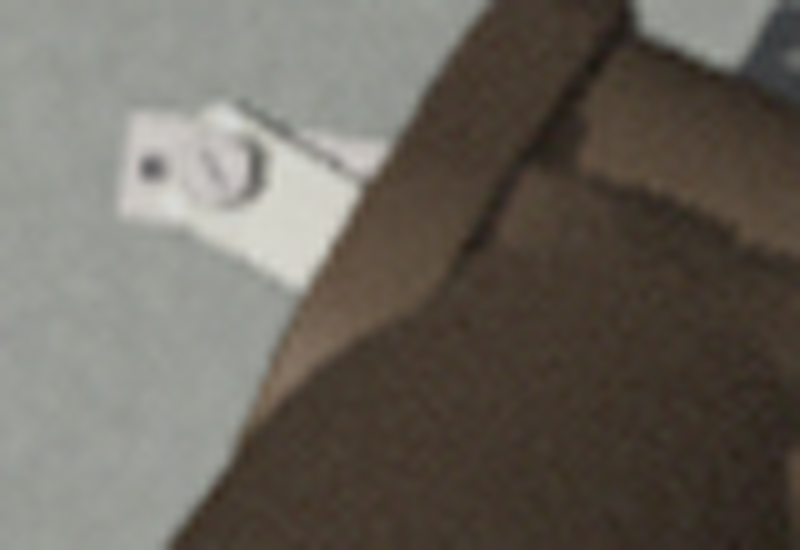

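Emit:
{"fn": "send_rows", "kwargs": {
  "hand": [0.1,0.1,0.1,0.1,0.1,0.1],
  "translation": [
    [-0.6,0,0],
    [-1.2,0,0],
    [-1.8,0,0],
    [-2.4,0,0],
    [-3,0,0],
    [-3,0,0]
  ],
  "rot": [
    [0,0,0],
    [0,0,0],
    [0,0,0],
    [0,0,0],
    [0,0,0],
    [0,0,0]
  ]
}}

```text
time_s: 6.83
tool_pos: [0.5159, -0.0548, 0.0378]
tool_rot: [[-0.497, 0.0, 0.868], [-0.868, 0.0, -0.497], [-0.0, -1.0, 0.0]]
ft_force: [-0.3, -0.7, -3.3]
width: 0.176
```

```bash
python3 - <<'E'
from h import *
s=st()
E
```

```text
t 6.83 p [ 0.5159 -0.0548  0.0378] yaw -119.8 down [ 0.0001  0.0001 -1.    ] F [-0.3016 -0.6916 -3.3461] T [-0.1114  0.1071  0.0159] w 0.176 q [-0.3454  0.5672  0.4817  2.0604 -0.4463  0.6149 -0.0777]
```

Emit:
{"fn": "send_rows", "kwargs": {
  "hand": [0.1,0.1,0.1],
  "translation": [
    [-0.4,0,0],
    [-0.8,0,0],
    [-0.8,0,0]
  ],
  "rot": [
    [0,0,0],
    [0,0,0],
    [0,0,0]
  ]
}}

```text
time_s: 7.08
tool_pos: [0.5163, -0.0541, 0.0378]
tool_rot: [[-0.497, 0.0, 0.868], [-0.868, 0.0, -0.497], [-0.0, -1.0, 0.0]]
ft_force: [0.1, -0.8, -2.6]
width: 0.176
```

```bash
python3 - <<'E'
from h import *
s=st()
E
```

```text
t 7.08 p [ 0.5163 -0.0541  0.0378] yaw -119.81 down [ 0.      0.0001 -1.    ] F [ 0.0762 -0.8439 -2.6495] T [-0.0589  0.121  -0.0243] w 0.176 q [-0.3467  0.5676  0.4818  2.0596 -0.4464  0.6154 -0.079 ]
```

Emit:
{"fn": "send_rows", "kwargs": {
  "hand": [0.1,0.1,0.1,0.1],
  "translation": [
    [-0.5,0,0],
    [-1,0,0],
    [-1,0,0],
    [-1,0,0]
  ],
  "rot": [
    [0,0,0],
    [0,0,0],
    [0,0,0],
    [0,0,0]
  ]
}}

```text
time_s: 7.42
tool_pos: [0.5167, -0.0534, 0.0378]
tool_rot: [[-0.497, -0.0, 0.868], [-0.868, -0.0, -0.497], [0.0, -1.0, -0.0]]
ft_force: [0.2, -0.9, -2.9]
width: 0.173
```

```bash
python3 - <<'E'
from h import *
s=st()
im=vision.grab_frame('top')[:,:,::-1];cv2.imwrite('pics/top6.png',im)
a=cv2.resize(im[160:215,220:300],None,fx=10,fy=10,interpolation=cv2.INTER_CUBIC);cv2.imwrite('pics/top6d.png',a)
st()
E
```

```text
t 7.42 p [ 0.5167 -0.0534  0.0378] yaw -119.82 down [-0.0001 -0.0001 -1.    ] F [ 0.203  -0.8674 -2.8625] T [-0.2375  0.2402 -0.0312] w 0.173 q [-0.3482  0.5681  0.4822  2.0588 -0.4463  0.616  -0.0807]
t 7.47 p [ 0.5167 -0.0535  0.0378] yaw -119.81 down [-0.     -0.0001 -1.    ] F [-0.6245 -1.0296 -1.6059] T [-0.2684  0.1663  0.0213] w 0.174 q [-0.3482  0.5681  0.4822  2.0588 -0.4464  0.6159 -0.0807]
```

View pics/top6d.png

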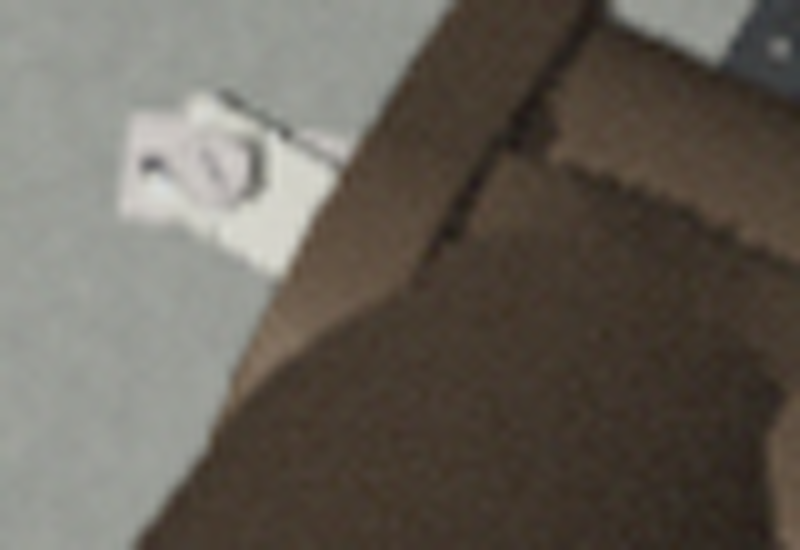

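```bash
python3 - <<'E'
from h import *
c=lambda p:((p[0]+.5)/10+219.5,(p[1]+.5)/10+159.5)
head=onz('top',c((215,170)),.0325)[:2]
u=np.array([.497,.868]);v=np.array([.868,-.497])
for n,p in dict(p1=(192,97),p2=(142,182),n1=(200,232),n2=(270,275),f1=(225,93),f2=(335,160)).items():
    d=head-onz('top',c(p),.023)[:2]; print(n,d@u*1e3,d@v*1e3)
E
```

```text
p1 -15.633926902082928 -13.105784507657441
p2 -15.63890409994128 11.147574541962202
n1 2.907931500856373 14.744336845397495
n2 23.119931201646327 15.386761904791404
f1 -9.116502868238578 -17.992777063031813
f2 22.64034296686581 -17.09293266395
```

Emit:
{"fn": "send_rows", "kwargs": {
  "hand": [0.1,0.1,0.1,0.1],
  "translation": [
    [-0.5,0,0],
    [-1,0,0],
    [-1,0,0],
    [-1,0,0]
  ],
  "rot": [
    [0,0,0],
    [0,0,0],
    [0,0,0],
    [0,0,0]
  ]
}}

```text
time_s: 7.8
tool_pos: [0.5167, -0.0533, 0.0378]
tool_rot: [[-0.498, -0.001, 0.867], [-0.867, -0.001, -0.498], [0.001, -1.0, -0.0]]
ft_force: [-2.7, -4.5, -1.1]
width: 0.174
```

```bash
python3 - <<'E'
from h import *
s=st()
E
```

```text
t 7.8 p [ 0.5167 -0.0533  0.0378] yaw -119.86 down [-0.0007 -0.0007 -1.    ] F [-2.6896 -4.5437 -1.0704] T [-0.9713  0.6522  0.0012] w 0.174 q [-0.3496  0.5685  0.4832  2.0583 -0.4459  0.6167 -0.0824]
```

Emit:
{"fn": "send_rows", "kwargs": {
  "hand": [0.1,0.1,0.1,0.1,0.1,0.1,0.1,0.1],
  "translation": [
    [0.6,0,0],
    [0.55,0,3.7],
    [0.4,0,7.4],
    [0.16,0,11.1],
    [-0.17,0,14.7],
    [-0.61,0,18.4],
    [-1.14,0,22.1],
    [-1.14,0,22.1]
  ],
  "rot": [
    [0,0,0],
    [0,-1.5,0],
    [0,-3,0],
    [0,-4.5,0],
    [0,-6,0],
    [0,-7.5,0],
    [0,-9,0],
    [0,-9,0]
  ]
}}

```text
time_s: 8.47
tool_pos: [0.5376, -0.0631, 0.0377]
tool_rot: [[-0.353, 0.0, 0.936], [-0.936, -0.0, -0.353], [0.0, -1.0, 0.0]]
ft_force: [-4.0, -3.5, -2.2]
width: 0.175
```

```bash
cat >> h.py <<'E'
def loc():
    s=st(); F=s['tool_rot'].T@s['ft_force']; print('F tool (x=-u,y down,z=swing):',F,'u ang',np.degrees(np.arctan2(-s['tool_rot'][1,0],-s['tool_rot'][0,0])))
    return s
E
python3 - <<'E'
from h import *
loc()
E
```

```text
t 8.47 p [ 0.5376 -0.0631  0.0377] yaw -110.67 down [ 0.0002 -0.0004 -1.    ] F [-4.0183 -3.4589 -2.1997] T [-1.0658  0.8152  0.2593] w 0.175 q [-0.2943  0.5852  0.4373  2.0031 -0.4035  0.6372  0.0471]
F tool (x=-u,y down,z=swing): [ 4.6539  2.2002 -2.5396] u ang 69.33276933431327
```

```bash
python3 - <<'E'
from h import *
im=vision.grab_frame('top')[:,:,::-1];cv2.imwrite('pics/top7.png',im)
a=cv2.resize(im[150:270,210:400],None,fx=4.2,fy=4.2,interpolation=cv2.INTER_CUBIC);cv2.imwrite('pics/top7d.png',a)
im=vision.grab_frame('scene')[:,:,::-1]
a=cv2.resize(im[155:290,230:420],None,fx=4.2,fy=4.2,interpolation=cv2.INTER_CUBIC);cv2.imwrite('pics/scene7d.png',a)
loc()
E
```

```text
t 8.57 p [ 0.5369 -0.0628  0.0376] yaw -110.83 down [-0.0003 -0.0001 -1.    ] F [-2.4515 -4.0863 -2.1085] T [-1.1089  0.6536  0.0992] w 0.17 q [-0.2951  0.5848  0.4378  2.0045 -0.4042  0.6369  0.0449]
F tool (x=-u,y down,z=swing): [ 4.6904  2.1099 -0.838 ] u ang 69.17397289385781
```

View pics/top7d.png

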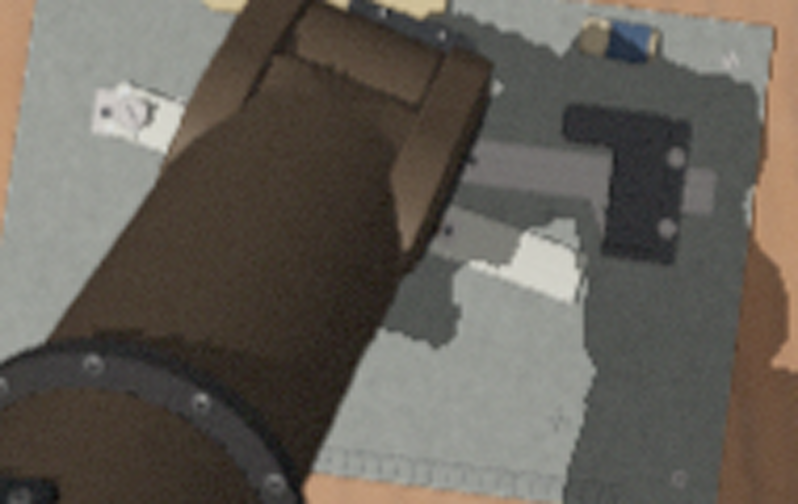

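View pics/scene7d.png

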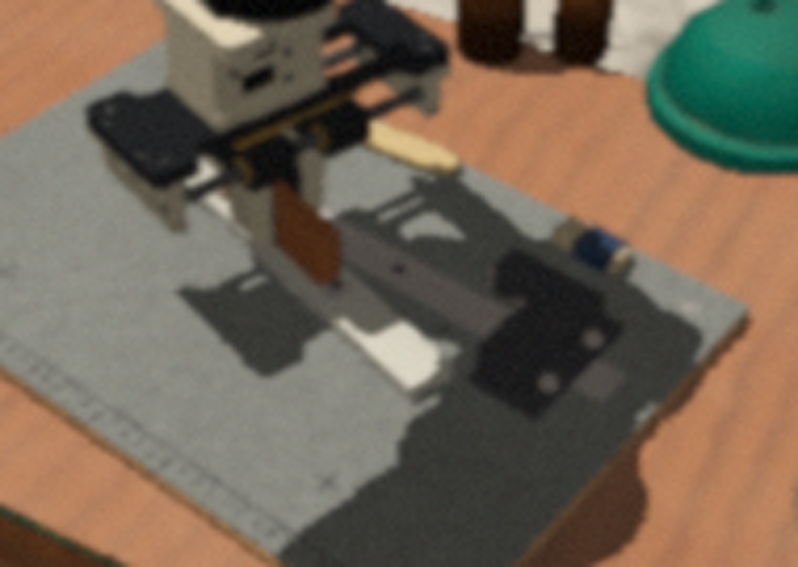

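Emit:
{"fn": "send_rows", "kwargs": {
  "hand": [0.1,0.1,0.1,0.1,0.1,0.1,0.1],
  "translation": [
    [0.5,0,1.2],
    [0.48,0,3.7],
    [0.42,0,6.1],
    [0.3,0,8.6],
    [0.16,0,11.1],
    [0.0,0,13.5],
    [0.0,0,13.5]
  ],
  "rot": [
    [0,-0.5,0],
    [0,-1.5,0],
    [0,-2.5,0],
    [0,-3.5,0],
    [0,-4.5,0],
    [0,-5.5,0],
    [0,-5.5,0]
  ]
}}

```text
time_s: 9.15
tool_pos: [0.5491, -0.0669, 0.0374]
tool_rot: [[-0.263, -0.002, 0.965], [-0.965, 0.001, -0.263], [-0.0, -1.0, -0.002]]
ft_force: [-4.2, -1.2, -4.4]
width: 0.173
```

```bash
python3 - <<'E'
from h import *
loc()
E
```

```text
t 9.15 p [ 0.5491 -0.0669  0.0374] yaw -105.25 down [-0.0017  0.001  -1.    ] F [-4.1827 -1.1511 -4.3619] T [-0.2588  0.9249 -0.3693] w 0.173 q [-0.2654  0.5958  0.4104  1.9706 -0.3794  0.6518  0.1214]
F tool (x=-u,y down,z=swing): [ 2.2132  4.3677 -3.7244] u ang 74.7458231162029
```

Emit:
{"fn": "send_rows", "kwargs": {
  "hand": [0.1,0.1,0.1,0.1,0.1,0.1],
  "translation": [
    [0.0,0,2.5],
    [-0.1,0,4.9],
    [-0.2,0,7.4],
    [-0.35,0,9.8],
    [-0.45,0,11.1],
    [-0.45,0,11.1]
  ],
  "rot": [
    [0,-1,0],
    [0,-2,0],
    [0,-3,0],
    [0,-4,0],
    [0,-4.5,0],
    [0,-4.5,0]
  ]
}}

```text
time_s: 9.65
tool_pos: [0.5603, -0.0693, 0.0375]
tool_rot: [[-0.186, -0.001, 0.982], [-0.982, 0.0, -0.186], [-0.0, -1.0, -0.001]]
ft_force: [-3.8, 0.1, -4.4]
width: 0.173
```

```bash
python3 - <<'E'
from h import *
loc()
E
```

```text
t 9.65 p [ 0.5603 -0.0693  0.0375] yaw -100.74 down [-0.0007  0.0004 -1.    ] F [-3.7641  0.0518 -4.4364] T [-0.2726  0.8917  0.127 ] w 0.173 q [-0.2447  0.6053  0.389   1.9415 -0.3589  0.663   0.1806]
F tool (x=-u,y down,z=swing): [ 0.6516  4.4391 -3.7044] u ang 79.26482385214817
```

Emit:
{"fn": "send_rows", "kwargs": {
  "hand": [0.1,0.1,0.1,0.1,0.1],
  "translation": [
    [-0.3,0,1],
    [-0.35,0,2],
    [-0.4,0,3],
    [-0.4,0,3.7],
    [-0.4,0,3.7]
  ],
  "rot": [
    [0,-0.4,0],
    [0,-0.8,0],
    [0,-1.2,0],
    [0,-1.5,0],
    [0,-1.5,0]
  ]
}}

```text
time_s: 10.07
tool_pos: [0.5639, -0.0699, 0.0376]
tool_rot: [[-0.161, -0.001, 0.987], [-0.987, 0.0, -0.161], [-0.0, -1.0, -0.001]]
ft_force: [-4.4, 1.4, -3.6]
width: 0.172
```

```bash
python3 - <<'E'
from h import *
loc()
im=vision.grab_frame('top')[:,:,::-1]
a=cv2.resize(im[165:225,300:400],None,fx=8,fy=8,interpolation=cv2.INTER_CUBIC);cv2.imwrite('pics/top8d.png',a)
E
```

```text
t 10.07 p [ 0.5639 -0.0699  0.0376] yaw -99.28 down [-0.0007  0.0002 -1.    ] F [-4.3524  1.3601 -3.5995] T [-0.3291  1.2479  0.0255] w 0.172 q [-0.2388  0.6084  0.3825  1.9321 -0.3522  0.6671  0.1994]
F tool (x=-u,y down,z=swing): [-0.6403  3.6027 -4.5122] u ang 80.72117122588554
```

View pics/top8d.png

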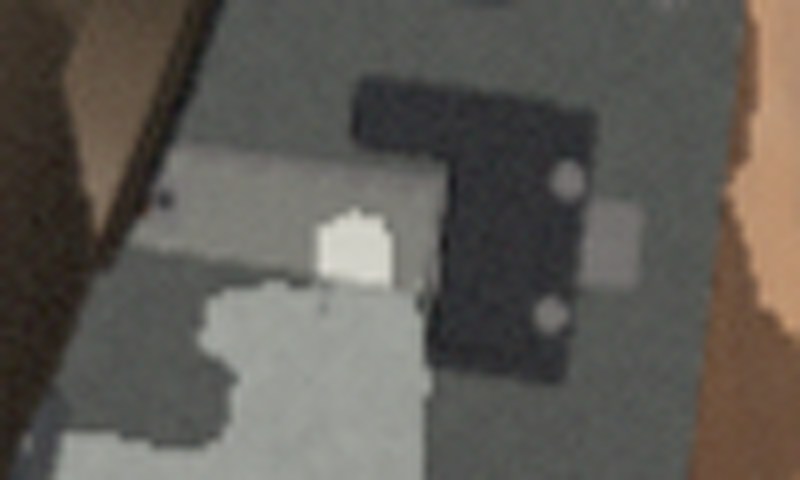

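Emit:
{"fn": "send_rows", "kwargs": {
  "hand": [0.1,0.1,0.1,0.1],
  "translation": [
    [-0.5,0,0.4],
    [-0.6,0,0.8],
    [-0.6,0,1.2],
    [-0.6,0,1.2]
  ],
  "rot": [
    [0,-0.2,0],
    [0,-0.3,0],
    [0,-0.5,0],
    [0,-0.5,0]
  ]
}}

```text
time_s: 10.45
tool_pos: [0.5649, -0.07, 0.0377]
tool_rot: [[-0.153, -0.001, 0.988], [-0.988, -0.0, -0.153], [0.0, -1.0, -0.001]]
ft_force: [-6.0, -1.0, -4.0]
width: 0.171
```

```bash
python3 - <<'E'
from h import *
loc()
E
```

```text
t 10.45 p [ 0.5649 -0.07    0.0377] yaw -98.82 down [-0.0008 -0.0003 -1.    ] F [-5.9889 -1.0216 -3.9952] T [-0.5317  1.4186  0.0963] w 0.171 q [-0.2376  0.6093  0.3809  1.9292 -0.3498  0.6685  0.2047]
F tool (x=-u,y down,z=swing): [ 1.9266  4.0002 -5.7583] u ang 81.17588678454578
```

Emit:
{"fn": "send_rows", "kwargs": {
  "hand": [0.1,0.1,0.1,0.1],
  "translation": [
    [0,0,0.4],
    [0,0,0.8],
    [0,0,0.8],
    [0,0,0.8]
  ],
  "rot": [
    [0,-0.2,0],
    [0,-0.3,0],
    [0,-0.3,0],
    [0,-0.3,0]
  ]
}}

```text
time_s: 10.78
tool_pos: [0.5657, -0.0702, 0.0377]
tool_rot: [[-0.148, -0.001, 0.989], [-0.989, -0.0, -0.148], [0.0, -1.0, -0.001]]
ft_force: [-6.2, -2.1, -2.4]
width: 0.175
```

```bash
python3 - <<'E'
from h import *
loc()
E
```

```text
t 10.78 p [ 0.5657 -0.0702  0.0377] yaw -98.53 down [-0.0008 -0.0003 -1.    ] F [-6.2362 -2.1077 -2.4018] T [-0.5517  1.3496  0.0684] w 0.175 q [-0.2363  0.61    0.3795  1.9271 -0.3484  0.6694  0.2085]
F tool (x=-u,y down,z=swing): [ 3.0082  2.4078 -5.8528] u ang 81.4709508443692
```

Emit:
{"fn": "send_rows", "kwargs": {
  "hand": [0.1,0.1,0.1,0.1],
  "translation": [
    [0,0,0.4],
    [0.1,0,0.8],
    [0.1,0,0.8],
    [0.1,0,0.8]
  ],
  "rot": [
    [0,-0.2,0],
    [0,-0.3,0],
    [0,-0.3,0],
    [0,-0.3,0]
  ]
}}

```text
time_s: 11.12
tool_pos: [0.5664, -0.0703, 0.0377]
tool_rot: [[-0.143, -0.001, 0.99], [-0.99, -0.0, -0.143], [0.0, -1.0, -0.001]]
ft_force: [-6.3, -1.4, -3.1]
width: 0.174
```

```bash
python3 - <<'E'
from h import *
loc()
im=vision.grab_frame('top')[:,:,::-1]
a=cv2.resize(im[165:225,300:400],None,fx=8,fy=8,interpolation=cv2.INTER_CUBIC);cv2.imwrite('pics/top9d.png',a)
E
```

```text
t 11.12 p [ 0.5664 -0.0703  0.0377] yaw -98.23 down [-0.001  -0.0002 -1.    ] F [-6.285  -1.3779 -3.1152] T [-0.5304  1.4665  0.0144] w 0.174 q [-0.2348  0.6107  0.378   1.9251 -0.3472  0.6704  0.2125]
F tool (x=-u,y down,z=swing): [ 2.2625  3.1216 -6.0201] u ang 81.76909191428136
```

View pics/top9d.png

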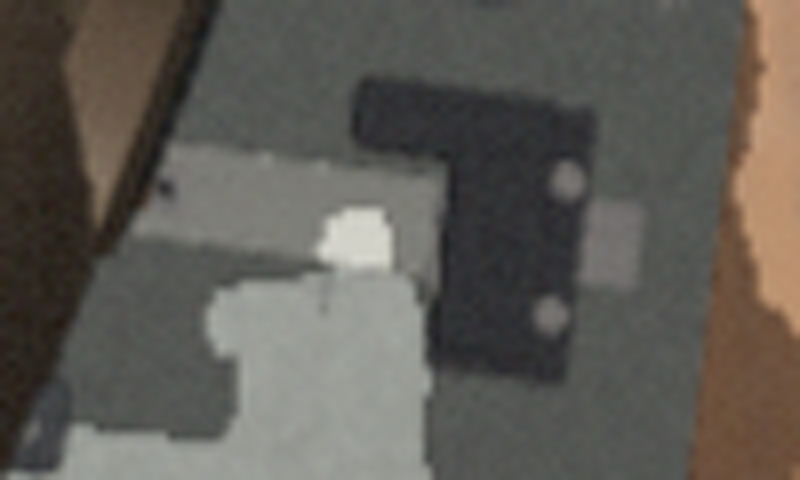

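Emit:
{"fn": "send_rows", "kwargs": {
  "hand": [0.1,0.1,0.1,0.1],
  "translation": [
    [0,0,0.4],
    [0,0,0.8],
    [0,0,0.8],
    [0,0,0.8]
  ],
  "rot": [
    [0,-0.2,0],
    [0,-0.3,0],
    [0,-0.3,0],
    [0,-0.3,0]
  ]
}}

```text
time_s: 11.5
tool_pos: [0.5671, -0.0704, 0.0376]
tool_rot: [[-0.138, -0.001, 0.99], [-0.99, -0.0, -0.138], [0.0, -1.0, -0.001]]
ft_force: [-5.6, -1.8, -3.3]
width: 0.172
```

```bash
python3 - <<'E'
from h import *
loc()
E
```

```text
t 11.5 p [ 0.5671 -0.0704  0.0376] yaw -97.93 down [-0.0011 -0.0002 -1.    ] F [-5.5762 -1.829  -3.2551] T [-0.4586  1.5115  0.1326] w 0.172 q [-0.2335  0.6115  0.3766  1.9231 -0.3458  0.6714  0.2165]
F tool (x=-u,y down,z=swing): [ 2.5794  3.2617 -5.2672] u ang 82.07409682352139
```

Emit:
{"fn": "send_rows", "kwargs": {
  "hand": [0.1,0.1,0.1,0.1],
  "translation": [
    [0,0,0.4],
    [0,0,0.8],
    [0,0,0.8],
    [0,0,0.8]
  ],
  "rot": [
    [0,-0.2,0],
    [0,-0.3,0],
    [0,-0.3,0],
    [0,-0.3,0]
  ]
}}

```text
time_s: 11.83
tool_pos: [0.5679, -0.0705, 0.0376]
tool_rot: [[-0.133, -0.001, 0.991], [-0.991, -0.0, -0.133], [0.0, -1.0, -0.001]]
ft_force: [-6.1, -0.8, -2.3]
width: 0.172
```

```bash
python3 - <<'E'
from h import *
loc()
E
```

```text
t 11.83 p [ 0.5679 -0.0705  0.0376] yaw -97.62 down [-0.0012 -0.0002 -1.    ] F [-6.1124 -0.79   -2.312 ] T [-0.4591  1.537   0.1363] w 0.172 q [-0.2322  0.6123  0.3751  1.921  -0.3445  0.6723  0.2204]
F tool (x=-u,y down,z=swing): [ 1.5928  2.3197 -5.9509] u ang 82.37985557280676
```

Emit:
{"fn": "send_rows", "kwargs": {
  "hand": [0.1,0.1,0.1,0.1],
  "translation": [
    [0,0,0.5],
    [-0.1,0,1],
    [-0.1,0,1],
    [-0.1,0,1]
  ],
  "rot": [
    [0,-0.2,0],
    [0,-0.4,0],
    [0,-0.4,0],
    [0,-0.4,0]
  ]
}}

```text
time_s: 12.17
tool_pos: [0.5698, -0.0708, 0.0379]
tool_rot: [[-0.125, 0.001, 0.992], [-0.992, -0.001, -0.125], [0.001, -1.0, 0.001]]
ft_force: [-5.0, -3.4, -4.2]
width: 0.177
```

```bash
python3 - <<'E'
from h import *
loc()
im=vision.grab_frame('top')[:,:,::-1]
a=cv2.resize(im[165:225,300:400],None,fx=8,fy=8,interpolation=cv2.INTER_CUBIC);cv2.imwrite('pics/top10d.png',a)
E
```

```text
t 12.17 p [ 0.5698 -0.0708  0.0379] yaw -97.21 down [ 0.0006 -0.0007 -1.    ] F [-4.9819 -3.3816 -4.191 ] T [-0.8454  1.0236  0.3919] w 0.177 q [-0.2307  0.6131  0.3735  1.9174 -0.3426  0.6725  0.2256]
F tool (x=-u,y down,z=swing): [ 3.9773  4.1906 -4.521 ] u ang 82.79047188550591
```

View pics/top10d.png

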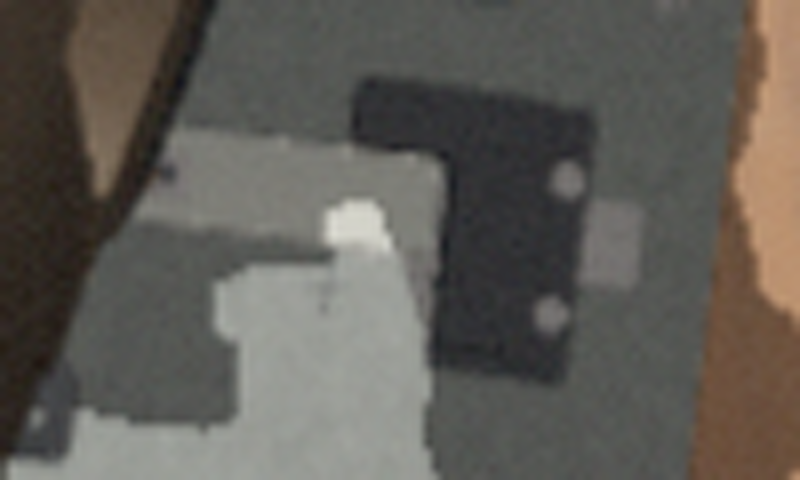

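Emit:
{"fn": "send_rows", "kwargs": {
  "hand": [0.1,0.1,0.1],
  "translation": [
    [0.2,0,0.3],
    [0.3,0,0.5],
    [0.3,0,0.5]
  ],
  "rot": [
    [0,-0.1,0],
    [0,-0.2,0],
    [0,-0.2,0]
  ]
}}

```text
time_s: 12.47
tool_pos: [0.5698, -0.0709, 0.0379]
tool_rot: [[-0.122, -0.0, 0.993], [-0.993, -0.0, -0.122], [0.0, -1.0, -0.0]]
ft_force: [-5.5, -1.9, -1.8]
width: 0.175
```

```bash
python3 - <<'E'
from h import *
loc()
E
```

```text
t 12.47 p [ 0.5698 -0.0709  0.0379] yaw -97.02 down [-0.0003 -0.0001 -1.    ] F [-5.5004 -1.905  -1.8221] T [-0.737   1.3078  0.2127] w 0.175 q [-0.2293  0.6134  0.3723  1.9164 -0.3419  0.6739  0.2285]
F tool (x=-u,y down,z=swing): [ 2.5627  1.8239 -5.2258] u ang 82.97901438801617
```

Emit:
{"fn": "send_rows", "kwargs": {
  "hand": [0.1,0.1,0.1,0.1],
  "translation": [
    [0,0,0.4],
    [0,0,0.8],
    [0,0,0.8],
    [0,0,0.8]
  ],
  "rot": [
    [0,0,0],
    [0,0,0],
    [0,0,0],
    [0,0,0]
  ]
}}

```text
time_s: 12.8
tool_pos: [0.5699, -0.0708, 0.0377]
tool_rot: [[-0.122, -0.002, 0.992], [-0.992, 0.0, -0.122], [0.0, -1.0, -0.002]]
ft_force: [-8.1, -0.9, 0.2]
width: 0.173
```

```bash
python3 - <<'E'
from h import *
loc()
E
```

```text
t 12.8 p [ 0.5699 -0.0708  0.0377] yaw -97.03 down [-0.0016  0.0002 -1.    ] F [-8.0703 -0.9267  0.204 ] T [-0.6633  1.7842  0.248 ] w 0.173 q [-0.2291  0.6143  0.3723  1.9151 -0.3419  0.6758  0.2283]
F tool (x=-u,y down,z=swing): [ 1.9073 -0.1911 -7.8965] u ang 82.9714202260828
```

Emit:
{"fn": "send_rows", "kwargs": {
  "hand": [0.1,0.1,0.1,0.1],
  "translation": [
    [0,0.3,0.4],
    [0,0.6,0.8],
    [0,0.6,1.2],
    [0,0.6,1.2]
  ],
  "rot": [
    [0,0,0],
    [0,0,0],
    [0,0,0],
    [0,0,0]
  ]
}}

```text
time_s: 13.13
tool_pos: [0.57, -0.071, 0.0371]
tool_rot: [[-0.123, -0.004, 0.992], [-0.992, 0.001, -0.123], [-0.0, -1.0, -0.004]]
ft_force: [-11.4, -1.9, 3.6]
width: 0.173
```

```bash
python3 - <<'E'
from h import *
loc()
im=vision.grab_frame('top')[:,:,::-1]
a=cv2.resize(im[165:225,300:400],None,fx=8,fy=8,interpolation=cv2.INTER_CUBIC);cv2.imwrite('pics/top11d.png',cv2.convertScaleAbs(a,alpha=2))
E
```

```text
t 13.13 p [ 0.57   -0.071   0.0371] yaw -97.05 down [-0.0036  0.0006 -1.    ] F [-11.3905  -1.8751   3.5804] T [-0.306   2.6047  0.1736] w 0.173 q [-0.2282  0.6163  0.3721  1.9133 -0.3423  0.6777  0.2286]
F tool (x=-u,y down,z=swing): [  3.2578  -3.5411 -11.0873] u ang 82.95251211153429
```

View pics/top11d.png

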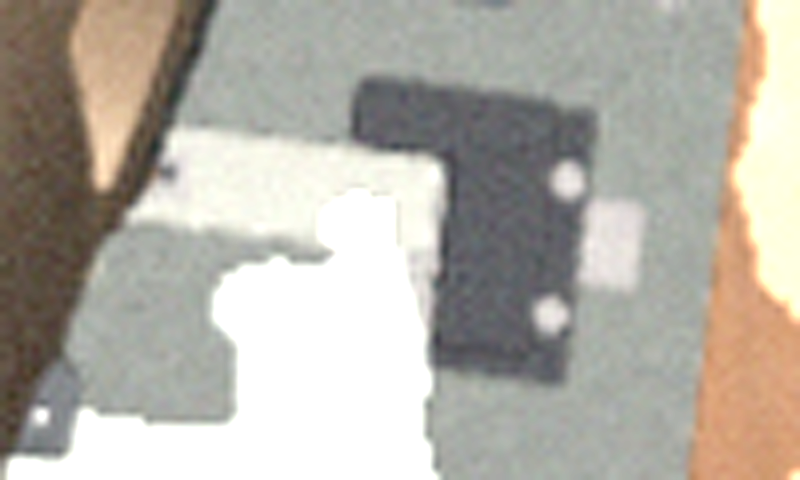

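Emit:
{"fn": "send_rows", "kwargs": {
  "hand": [0.1,0.1,0.1,0.1,0.1],
  "translation": [
    [0.1,0,0.4],
    [0.2,0,0.8],
    [0.2,0,0.9],
    [0.2,0,0.9],
    [0.2,0,0.9]
  ],
  "rot": [
    [0,0,0],
    [0,0,0],
    [0,0,0],
    [0,0,0],
    [0,0,0]
  ]
}}

```text
time_s: 13.6
tool_pos: [0.5701, -0.071, 0.0369]
tool_rot: [[-0.123, -0.005, 0.992], [-0.992, 0.001, -0.123], [-0.0, -1.0, -0.005]]
ft_force: [-13.6, -1.0, 4.9]
width: 0.172
```

```bash
python3 - <<'E'
from h import *
loc()
E
```

```text
t 13.6 p [ 0.5701 -0.071   0.0369] yaw -97.04 down [-0.005   0.0011 -1.    ] F [-13.5572  -1.0159   4.9143] T [-0.2878  3.1094  0.1882] w 0.172 q [-0.2276  0.6172  0.3719  1.9118 -0.3422  0.6797  0.2288]
F tool (x=-u,y down,z=swing): [  2.6675  -4.8479 -13.3552] u ang 82.9599725183376
```

Emit:
{"fn": "send_rows", "kwargs": {
  "hand": [0.1,0.1,0.1,0.1,0.1,0.1],
  "translation": [
    [0,-0.3,0.2],
    [0,-0.5,0.4],
    [0,-0.5,0.4],
    [0,-0.5,0.4],
    [0,-0.5,0.4],
    [0,-0.5,0.4]
  ],
  "rot": [
    [0,0,0],
    [0,0,0],
    [0,0,0],
    [0,0,0],
    [0,0,0],
    [0,0,0]
  ]
}}

```text
time_s: 14.1
tool_pos: [0.5701, -0.071, 0.037]
tool_rot: [[-0.123, -0.006, 0.992], [-0.992, 0.001, -0.123], [-0.0, -1.0, -0.006]]
ft_force: [-11.5, -1.2, 1.4]
width: 0.178
```

```bash
python3 - <<'E'
from h import *
loc()
E
```

```text
t 14.1 p [ 0.5701 -0.071   0.037 ] yaw -97.04 down [-0.0058  0.001  -1.    ] F [-11.4789  -1.24     1.4199] T [-0.2883  2.9788  0.1298] w 0.178 q [-0.2278  0.6176  0.3721  1.911  -0.3419  0.6811  0.2285]
F tool (x=-u,y down,z=swing): [  2.6366  -1.3543 -11.2487] u ang 82.96226829827475
```

Emit:
{"fn": "send_rows", "kwargs": {
  "hand": [0.1,0.1,0.1,0.1,0.1],
  "translation": [
    [0,0,0.4],
    [0,0,0.7],
    [0,0,0.7],
    [0,0,0.7],
    [0,0,0.7]
  ],
  "rot": [
    [0,0,0],
    [0,0,0],
    [0,0,0],
    [0,0,0],
    [0,0,0]
  ]
}}

```text
time_s: 14.52
tool_pos: [0.5701, -0.071, 0.037]
tool_rot: [[-0.123, -0.007, 0.992], [-0.992, 0.001, -0.123], [-0.0, -1.0, -0.007]]
ft_force: [-15.4, -1.8, 3.7]
width: 0.173
```

```bash
python3 - <<'E'
from h import *
loc()
E
```

```text
t 14.52 p [ 0.5701 -0.071   0.037 ] yaw -97.04 down [-0.007   0.0014 -1.    ] F [-15.3674  -1.8256   3.7069] T [-0.2308  3.4668  0.1357] w 0.173 q [-0.2276  0.6181  0.3722  1.9098 -0.3418  0.6829  0.2284]
F tool (x=-u,y down,z=swing): [  3.6941  -3.602  -15.0536] u ang 82.95788286347879
```

Emit:
{"fn": "send_rows", "kwargs": {
  "hand": [0.1,0.1,0.1,0.1,0.1],
  "translation": [
    [0.2,0,-1],
    [0.4,0,-2],
    [0.5,0,-3],
    [0.5,0,-3.6],
    [0.5,0,-3.6]
  ],
  "rot": [
    [0,0,0],
    [0,0,0],
    [0,0,0],
    [0,0,0],
    [0,0,0]
  ]
}}

```text
time_s: 14.93
tool_pos: [0.5699, -0.0711, 0.0375]
tool_rot: [[-0.122, -0.001, 0.993], [-0.993, 0.0, -0.122], [-0.0, -1.0, -0.001]]
ft_force: [-6.0, 0.2, -5.5]
width: 0.174
```

```bash
python3 - <<'E'
from h import *
loc()
E
```

```text
t 14.93 p [ 0.5699 -0.0711  0.0375] yaw -97.01 down [-0.0008  0.0004 -1.    ] F [-6.021   0.2119 -5.4706] T [-0.3515  1.3668  0.1108] w 0.174 q [-0.2281  0.6142  0.3715  1.9158 -0.3423  0.6741  0.2296]
F tool (x=-u,y down,z=swing): [ 0.5256  5.4753 -5.9975] u ang 82.99335833401173
```

Emit:
{"fn": "send_rows", "kwargs": {
  "hand": [0.1,0.1,0.1,0.1],
  "translation": [
    [0,0.3,-0.5],
    [0,0.6,-1],
    [0,0.6,-1.2],
    [0,0.6,-1.2]
  ],
  "rot": [
    [0,0,0],
    [0,0,0],
    [0,0,0],
    [0,0,0]
  ]
}}

```text
time_s: 15.27
tool_pos: [0.5698, -0.0711, 0.0374]
tool_rot: [[-0.122, 0.001, 0.993], [-0.993, 0.0, -0.122], [-0.0, -1.0, 0.001]]
ft_force: [-2.5, -0.7, -2.8]
width: 0.171
```

```bash
python3 - <<'E'
from h import *
loc()
E
```

```text
t 15.27 p [ 0.5698 -0.0711  0.0374] yaw -97.0 down [ 0.0013  0.     -1.    ] F [-2.5138 -0.7301 -2.838 ] T [-0.2149  0.7346  0.1764] w 0.171 q [-0.228   0.6134  0.3711  1.918  -0.3428  0.6706  0.2302]
F tool (x=-u,y down,z=swing): [ 1.0318  2.8346 -2.4097] u ang 82.99674683384885
```

Emit:
{"fn": "send_rows", "kwargs": {
  "hand": [0.1,0.1,0.4,0.4,0.4,0.4,0.4,0.4],
  "translation": [
    [0,0.4,-0.4],
    [0,0.5,-0.5],
    [0,0.5,-0.5],
    [0,0.5,-0.5],
    [0,0.5,-0.5],
    [0,0.5,-0.5],
    [0,0.5,-0.5],
    [0,0.5,-0.5]
  ],
  "rot": [
    [0,0,0],
    [0,0,0],
    [0,0,0],
    [0,0,0],
    [0,0,0],
    [0,0,0],
    [0,0,0],
    [0,0,0]
  ]
}}

```text
time_s: 15.93
tool_pos: [0.5688, -0.0712, 0.0367]
tool_rot: [[-0.122, 0.0, 0.993], [-0.993, 0.0, -0.122], [-0.0, -1.0, 0.0]]
ft_force: [-0.8, 0.1, -0.3]
width: 0.401
```

```bash
python3 - <<'E'
from h import *
loc()
im=vision.grab_frame('wrist')[:,:,::-1];cv2.imwrite('pics/w12.png',im)
E
```

```text
t 15.93 p [ 0.5688 -0.0712  0.0367] yaw -97.01 down [ 0.0004  0.     -1.    ] F [-0.8244  0.1112 -0.2978] T [-0.0749  0.0288  0.0154] w 0.401 q [-0.2278  0.6137  0.3707  1.92   -0.3431  0.6692  0.2306]
F tool (x=-u,y down,z=swing): [-0.0097  0.2975 -0.8319] u ang 82.98714527721289
```

View pics/w12.png

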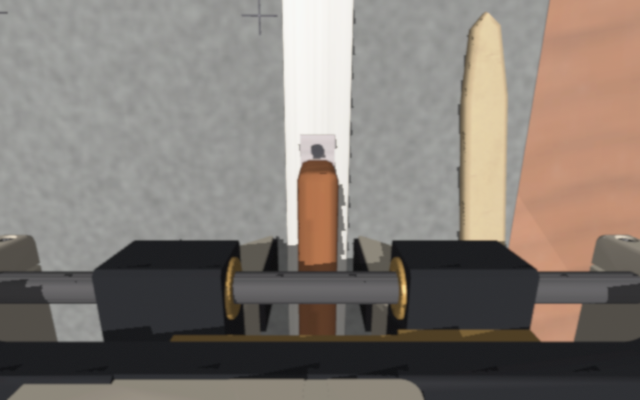

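Released, handle centred and clear of both pads. Retreat straight up, then back.

Emit:
{"fn": "send_rows", "kwargs": {
  "hand": [0.4,0.4,0.4,0.4,0.4,0.4,0.4,0.4],
  "translation": [
    [0,-10,0],
    [0,-30,0],
    [0,-60,0],
    [0,-90,0],
    [0,-120,0],
    [0,-145,0],
    [0,-165,0],
    [0,-165,0]
  ],
  "rot": [
    [0,0,0],
    [0,0,0],
    [0,0,0],
    [0,0,0],
    [0,0,0],
    [0,0,0],
    [0,0,0],
    [0,0,0]
  ]
}}

```text
time_s: 16.65
tool_pos: [0.5708, -0.0718, 0.2067]
tool_rot: [[-0.123, 0.007, 0.992], [-0.992, 0.0, -0.123], [-0.001, -1.0, 0.007]]
ft_force: [0.4, 0.2, -0.3]
width: 0.399
```

Emit:
{"fn": "send_rows", "kwargs": {
  "hand": [0.4,0.4,0.4,0.4,0.4,0.4,0.4,0.4],
  "translation": [
    [-25,0,-10],
    [-60,0,-20],
    [-100,0,-40],
    [-140,0,-60],
    [-180,0,-80],
    [-220,0,-90],
    [-240,0,-100],
    [-240,0,-100]
  ],
  "rot": [
    [0,0,0],
    [0,0,0],
    [0,0,0],
    [0,0,0],
    [0,0,0],
    [0,0,0],
    [0,0,0],
    [0,0,0]
  ]
}}

```text
time_s: 17.32
tool_pos: [0.496, 0.187, 0.2014]
tool_rot: [[-0.112, -0.001, 0.994], [-0.994, 0.003, -0.112], [-0.003, -1.0, -0.002]]
ft_force: [-0.0, 1.0, 0.3]
width: 0.401
```

```bash
python3 - <<'E'
from h import *
loc()
im=vision.grab_frame('top')[:,:,::-1];cv2.imwrite('pics/top13.png',im)
a=cv2.resize(im[125:285,195:405],None,fx=3.75,fy=3.75,interpolation=cv2.INTER_CUBIC);cv2.imwrite('pics/top13d.png',a)
im=vision.grab_frame('scene')[:,:,::-1]
a=cv2.resize(im[155:290,230:420],None,fx=4.2,fy=4.2,interpolation=cv2.INTER_CUBIC);cv2.imwrite('pics/scene13d.png',a)
E
```

```text
t 17.32 p [0.496  0.187  0.2014] yaw -96.46 down [-0.0015  0.0029 -1.    ] F [-0.0482  0.9871  0.2681] T [-0.0331  0.0213  0.0318] w 0.401 q [-0.7756  0.3254  0.4113  1.8772 -0.1595  0.9707 -0.4059]
F tool (x=-u,y down,z=swing): [-0.9762 -0.2652 -0.1594] u ang 83.5416847718662
```

View pics/top13d.png

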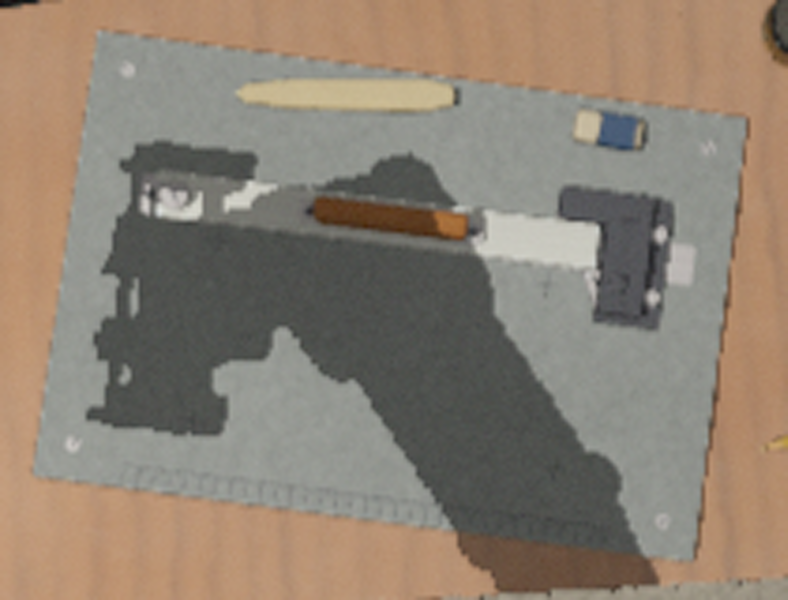

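View pics/scene13d.png

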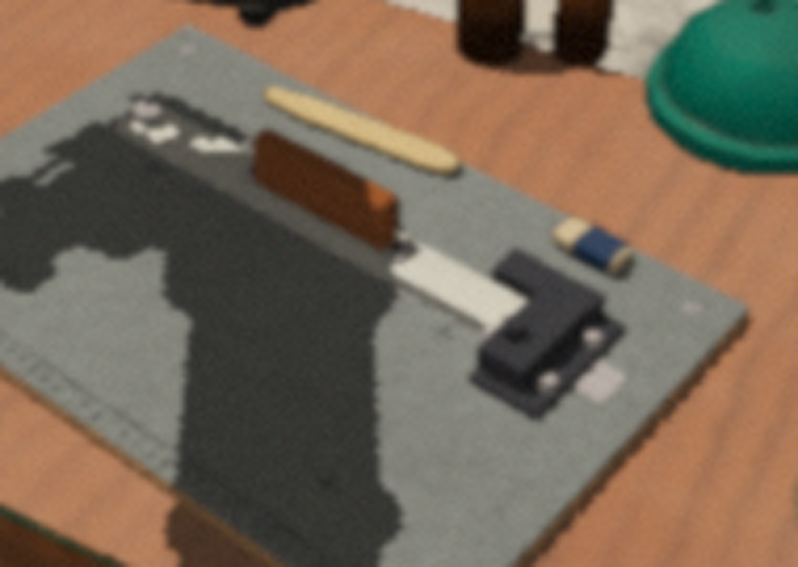

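```bash
python3 - <<'E'
from h import *
a=cv2.imread('pics/top0.png');b=cv2.imread('pics/top13.png')
cv2.imwrite('pics/cmp.png',np.hstack([cv2.resize(x[170:220,340:385],None,fx=8,fy=8,interpolation=cv2.INTER_CUBIC) for x in (a,b)]))
c2=lambda p:((p[0]+.5)/3.75+195-.5,(p[1]+.5)/3.75+125-.5)
O=np.array([.522,-.0746]);ex=np.array([.9915,-.1302]);ey=np.array([.1302,.9915])
for p in [(485,210),(560,219),(597,266),(490,256)]:
    w=onz('top',c2(p),.022)[:2]-O; print(p,w@ex,w@ey)
E
```

```text
(485, 210) 0.06207648292874465 -0.05150880758163709
(560, 219) 0.062642550703103 -0.10134417563302581
(597, 266) 0.03497873665398529 -0.12942429624918117
(490, 256) 0.03234437823974873 -0.05864126703684823
```

View pics/cmp.png

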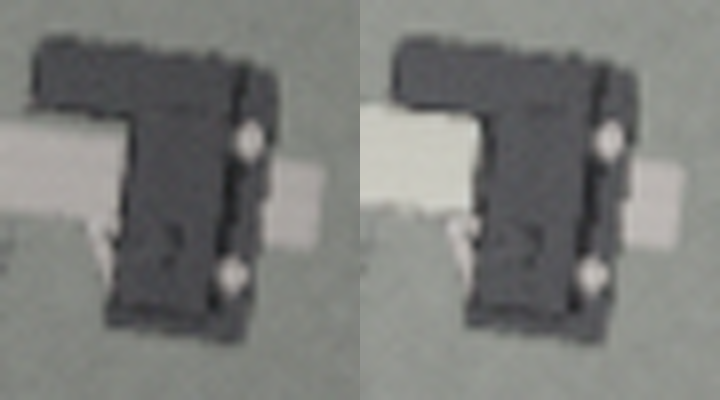

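The bolt protrudes as it did at the start (same wedge, now directly in front of the bar at (460,235)). The tip is at board x ≈ 48 mm and the bar is aligned to about 0.01–0.03 rad.

```bash
python3 - <<'E'
from h import *
print(workorder.close_job()); st()
E
```

```text
the job is handed in; nothing more can be done
None
the job is handed in; nothing more can be done
```

The lay bar is bedded home on the registration board with the bolt out in front of it. I handed the job in shortly after 17.4 s on the robot's clock, with no verdict reported.

**What I did**
- I gripped the handle at 25 N and slid the slot under the post's head with the bar slanting about 0.39 rad. It seated with about 5 N against the post.
- I swung the bar about the post until the bolt gave way, with roughly 6 N of resistance at most. I then pushed at the handle to about 15 N along the swing direction (15.5 N in the horizontal plane), a little over the 14 N asked. It read 11–13 N over the second before that.
- I eased off, opened the gripper and moved the arm up and clear.

**Last checks**
- **Bolt:** in the top view it sticks out as far as it did at the start, right in front of the bar's near edge.
- **Bar:** the free end lies at about board x = 48 mm, in line with the board to within 0.01–0.03 rad.
- **Slot:** I did not measure the distance from the slot to the post again after letting go. The post end was mostly in the arm's shadow.
- **Other things:** the bone folder and eraser look unmoved. I did not check the tape, canister, tub and pencil after the move, but nothing went near them.
- **Forces:** the wrist force varied by 1–2 N between readings, so these figures are approximate. I read it only at the end of each move.

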